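Refit the spray extractor's washed filter

ROBOT

A 7-joint arm with a two-finger parallel gripper is mounted at the origin on the work surface. World frame = base frame: x ahead of the robot, y to its left, z up, the work surface at z = 0. Lengths are in mm, angles in rad, forces in N, time in s.
With the tool pointing down it reaches from about 400 to 900 mm from the base axis. Payload 5.5 kg.
Tool frame: the origin (TCP) lies on the centre line of the jaws, within the pads' length; the fingertips stand 22 mm ahead of it and the grasp point (between the pads) lies 3 mm ahead of it; z points along the fingers, y is the line along which they close (so a half turn about z gives the same grasp; the last joint's range is limited). The gripper opens to 85 mm and grips with 20 to 120 N. Pads are 22 mm wide; open, the fingers measure 114 mm over their backs; the gripper's body (76 mm by 85 mm) begins 54 mm behind the grasp point. The pads swing forward as they close: fully open they stand 13 mm farther back than shut.
Start: joints at [1.401, 0.501, -0.427, 1.55, 0.221, 1.138, -0.21], TCP at [272.65, -590.052, 253.31] pointing down, gripper open.
Joint ranges: [-2.88, 2.88], [-0.31, 2.03], [-1.54, 1.56], [0.2, 2.42], [-1.41, 4.55], [0.19, 2.02], [-2.57, 2.57]. Speed limits (rad/s): [2.57, 2.57, 3.14, 3.14, 3.14, 3.14, 3.14].

INTERFACE

Orientations are given as a 3x3 rotation matrix whose columns are the frame's x, y, z axes.
In Python, from bench import env gives the robot as it stands.
- The arm moves only by the tool play_rows, never from a script. Its argument "moves" is a list that holds one entry, the list of rows, each a list of 7 numbers: the shift along the tool's x, y, z in mm, then the turn, a rotation vector about the tool's x, y, z in degrees, then the closure, from 0 (fully open) to 1 (shut). In form: [[[x, y, z, wx, wy, wz, jaw], ...]]. A call has 1 to 5 rows; each row is the pose to reach, as a shift and turn from the pose commanded when the call began, along the tool's axes at that moment; what a row does not reach only later rows make up. A row lasts 1/12 s, in which the tool goes at most 41.7 mm and 7.16 degrees, less where a joint would pass 70% of its speed; a pose out of reach is approached as far as the arm can. A call with a gripper value outside its range is refused whole. The fingers move at their own pace and stop on an object; "force" is the grip in N (left out, the last holds). Time passes only in rows, so rows that repeat a pose let the fingers close. It gives the time, the measured TCP pose, the force, the opening and the grip force at its end, in the units of the state.
- env.read_state(): the state, without advancing time (a new reading comes with each control period).
- env.snapshot(name): name is "scene" or "top" or "wrist"; returns the picture (420x560x3 uint8, blue, green, red); there is no depth.
- env.camera_info(name): a dict with "K" (3x3 intrinsics, pixels), "world_from_camera" (4x4, takes a point from camera to world coordinates). Camera axes: x right, y down, z forward; pixel columns grow to the right and rows downward; lengths in mm; the calibration is good to about 2 mm. A picture is of the moment at which its call begins: read the wrist's pose just before it. camera_info takes no time and is no camera call; for the wrist camera it gives the pose at the moment of the call.
- env.hand_in(): hands the job in; it is judged then, once.
Trained networks look in the newest picture that a camera, given by its name, has taken for a name from the list of things; names that differ only in an ending like _2 or _b are one class to them, and where a whole thing is asked for, a point or a joint stands for the part that bears it (a point fixed in the world has none). Each returns a list of dicts, best first, with "p" (0 to 1); they miss things now and then, are a little off and sometimes report something else, mostly with a low value. They report only what shows in the picture. A call takes as long as a camera call. They do not tell look-alikes from the thing itself.
- env.recognise(camera, name): "bbox" ([centre column, centre row, width, height] in pixels, round what is visible of it).
- env.masks_of(camera, name): "mask" (420x560 bool, what is visible of it) and "bbox" ([centre column, centre row, width, height] in pixels, round what is visible of it).
The state is a dict: "t": time; "joint_pos": joint angles; "qd": joint speeds; "joint_efforts": joint torques, N m; "tcp_pos": TCP position; "eef_rot": TCP orientation; "wrist_force": force on the tool from outside, world axes, zero at the start; "ft_torque": the same for the moment, N m; "finger_gap": opening from 0.0 (shut) to 1.0 (fully open); "grip_force": force on a finger pad.
Only numpy, scipy, OpenCV 4.12 (cv2) and the standard library are available. Lean on these libraries where they do the work, as an engineer would, in place of code of your own. Each camera call takes 0.05 s, during which the arm holds its last target. There are 200 camera calls.

TASK

Take the washed filter out of the drying rack and lay it flat on the black mat with its handle up, and let go of it. Then take it by the handle, hook its tongue under the lip of the spray extractor with the other side raised, swing it down and press until the catch has sprung forward over its edge and it lies fully home; let go, and leave the jars, bottles and everything else standing where they are.

Things in the scene. Friction and masses are not known exactly. Their poses are not given: they have to be found in the camera images.
- filter: rigid filter, grey pleats in a bare aluminium frame, about 0.25 kg. Origin: centre of its underside; body x -60..60, y -50..50, z 0..12 mm; tongue on the -x edge, handle on the +z face. At the start it stands on its +x edge in the rack, tongue up (its x axis points down, its z axis and handle to the rack's +x side)
- tongue (a point): on the filter: middle of the lower edge of the tongue's tip, filter frame (-75, 0, 0) mm. The tongue is 5 mm thick (z 0..5), 84 mm wide and runs along the -x edge from x = -60 out to -75 mm
- handle (a point): on the filter: middle of its black handle, filter frame (15, 0, 28) mm. The handle is an upright plate 10 mm thick in x (10..20), 60 mm wide in y, from z = 12 to 44 mm
- rack: fixed white drying rack, base 80 x 130 x 8 mm, origin at the centre of the underside, z up. Two grooved end posts, top at 68 mm, guide the outer 8 mm of the filter's two sides in a slot 15 mm wide across the rack's x. The filter stands on the base, its lower edge at 8 mm, and may lean up to 4 degrees
- mat: fixed black rubber mat, 180 x 140 x 3 mm (x, y, z), origin at the centre of its underside; its top is 3 mm above the table
- extractor: fixed grey spray extractor, 210 x 170 x 62.5 mm. Origin: centre of the underside, z up, x from lip to catch. Sunken seat: flat floor at z = 50 mm, y -52.5..52.5, from a back wall under the lip at x = -70 mm to an end wall, 10 mm high, at x = 68 mm; side walls 12.5 mm high. Home, the filter lies flat on the floor with the same axes, origin at about (6.5, 0, 50) mm, x 5 to 8
- lip (a point): on the extractor: middle of the mouth of the slot under the lip, extractor frame (-60, 0, 54.5) mm. The lip is fixed, 3.5 mm thick, as wide as the seat, and overhangs the floor from x = -70 to -60 mm with a gap of 9 mm under it
- catch (a joint): steel catch, 36 mm wide, mid +x side of the extractor; value: m pushed back, 0 = fully forward, stop at 0.010. Its ramp nose reaches over the seat to x = 61.5 mm, 13 to 15 mm above the floor, top 26 mm above it. The filter pressed down on the ramp pushes it back, then it springs over the filter's edge. Weight alone will not do it; about 5 to 20 N down on the handle will
- pot_a: bystander: paint jar, 34 mm across, 55 mm tall; origin at the centre of its underside
- pot_b: bystander: paint jar, 34 mm across, 55 mm tall; origin at the centre of its underside
- bottle_a: bystander: paint bottle, 36 mm across, 85 mm tall; origin at the centre of its underside
- bottle_b: bystander: paint bottle, 36 mm across, 85 mm tall; origin at the centre of its underside
- cup: bystander: glass rinsing cup, 64 mm across, 70 mm tall; origin at the centre of its underside
- can: bystander: can, 52 mm across, 130 mm tall; origin at the centre of its underside
- brush: bystander: brush lying on the table
There are look-alikes about, which are no part of the job. Leave any red look-alike of the filter alone. Several things have the shape of the mat; the one meant has the colours described above.

How it is judged:
By the outcome, as a careful person would: the job done as asked, in the order asked, and still so for the second after the job is handed in, with the robot touching nothing.
It also fails if it takes over 62 s, if anything falls off the work surface, if the arm or the gripper's body presses on something with over 40 N, if the wrist force passes 120 N, or if a joint passes its speed limit or range.

## Working session

There is one attempt and no reset: what is moved stays moved. The work goes in short steps, Python scripts to look and compute and a tool call to move; the robot and the scene stay as the last step left them, time stands still between calls to the robot, and variables do not carry over. Pictures are saved under pics/ and viewed, at most 10 in all, crops included, and the job is handed in when it is done.

Besides the shell and the picture viewer there is one more tool, called as name([rows], argument=value, ...), one row to a line, values as JSON. play_rows: Moves the arm, as the interface text tells. Its arguments: {"type":"object","properties":{"moves":{"type":"array","items":{"type":"array","items":{"type":"array","items":{"type":"number"}}}},"force":{"type":"number"}},"required":["moves"]}

```bash
mkdir -p pics; ls; python3 - <<'E'
from bench import env
import cv2,numpy as np
for n in("top","scene"):
    im=env.snapshot(n);cv2.imwrite(f"pics/{n}0.png",im)
    i=env.camera_info(n);print(n,i["K"],np.round(i["world_from_camera"],3).tolist())
    for o in("filter","rack","mat","extractor","handle","catch"):
        print(o,[(np.round(d["bbox"]).tolist(),round(d["p"],2)) for d in env.recognise(n,o)][:4])
s=env.read_state();print(s)
E
```

```text
pics
top [[459.06738731   0.         270.94364587]
 [  0.         459.06738731 207.28976735]
 [  0.           0.           1.        ]] [[-0.002, -0.987, 0.159, 312.195], [-1.0, 0.002, -0.002, 49.692], [0.001, -0.159, -0.987, 1326.428], [0.0, 0.0, 0.0, 1.0]]
filter [([190.0, 259.0, 29.0, 40.0], 0.69), ([200.0, 208.0, 42.0, 28.0], 0.65), ([139.0, 196.0, 27.0, 41.0], 0.59)]
rack [([204.0, 207.0, 48.0, 40.0], 0.64)]
mat [([167.0, 326.0, 56.0, 70.0], 0.93), ([288.0, 200.0, 51.0, 69.0], 0.6), ([385.0, 295.0, 52.0, 64.0], 0.56)]
extractor [([382.0, 191.0, 71.0, 80.0], 0.65)]
handle [([199.0, 206.0, 39.0, 26.0], 0.96), ([142.0, 193.0, 28.0, 44.0], 0.94), ([189.0, 260.0, 28.0, 34.0], 0.67), ([289.0, 199.0, 50.0, 65.0], 0.25)]
catch [([386.0, 212.0, 13.0, 7.0], 0.68)]
scene [[409.05040419   0.         277.30219051]
 [  0.         409.05040419 207.37501483]
 [  0.           0.           1.        ]] [[-0.35, 0.591, -0.726, 1143.825], [0.937, 0.236, -0.259, 300.74], [0.018, -0.771, -0.637, 680.937], [0.0, 0.0, 0.0, 1.0]]
filter [([377.0, 207.0, 30.0, 48.0], 0.9), ([433.0, 291.0, 39.0, 75.0], 0.
[... 640 characters left out ...]
 'qd': array([-0.00042976,  0.00112729,  0.0001206 , -0.00037952, -0.0015138 ,
        0.00091901, -0.00115446]), 'joint_efforts': array([ 8.62973848e-04, -5.69186854e+01, -5.80837995e+00, -2.81282473e+01,
        1.27516250e-02,  1.67503222e-03, -2.61603270e-05]), 'tcp_pos': array([ 272.66641176, -590.078474  ,  253.35874079]), 'eef_rot': array([[ 9.07795471e-01,  4.19413132e-01,  8.71723640e-05],
       [ 4.19413138e-01, -9.07795470e-01, -6.39333923e-05],
       [ 5.23201729e-05,  9.45996787e-05, -9.99999994e-01]]), 'wrist_force': array([-0.08991598,  0.6024756 ,  0.14801556]), 'ft_torque': array([-0.02953395,  0.06808943, -0.02048568]), 'grip_force': 0.0, 'finger_gap': 1.0013131381622453}
```

```bash
python3 - <<'E'
import cv2
a=cv2.imread("pics/top0.png")[130:390,90:450];cv2.imwrite("pics/top0b.png",cv2.resize(a,None,fx=2.2,fy=2.2,interpolation=cv2.INTER_CUBIC))
b=cv2.imread("pics/scene0.png")[120:400,40:480];cv2.imwrite("pics/scene0b.png",cv2.resize(b,None,fx=1.8,fy=1.8,interpolation=cv2.INTER_CUBIC))
E
```

```text
(no output)
```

View pics/top0b.png

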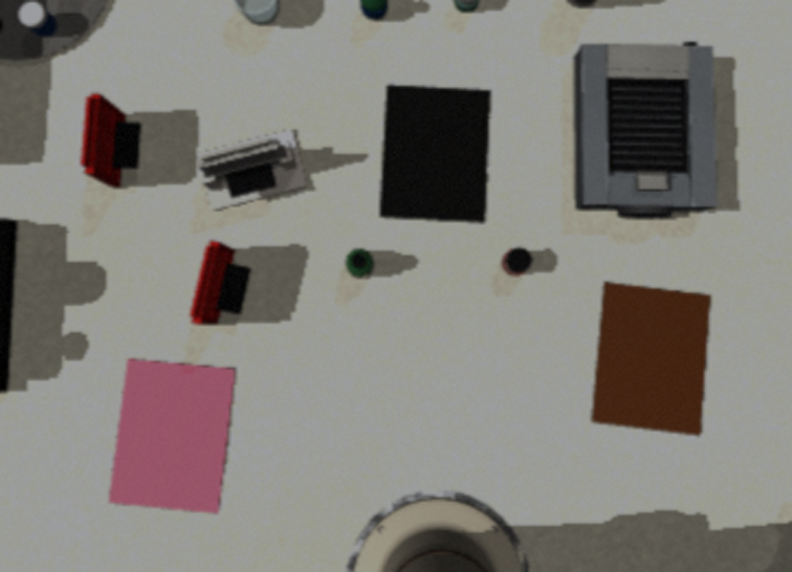

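View pics/scene0b.png

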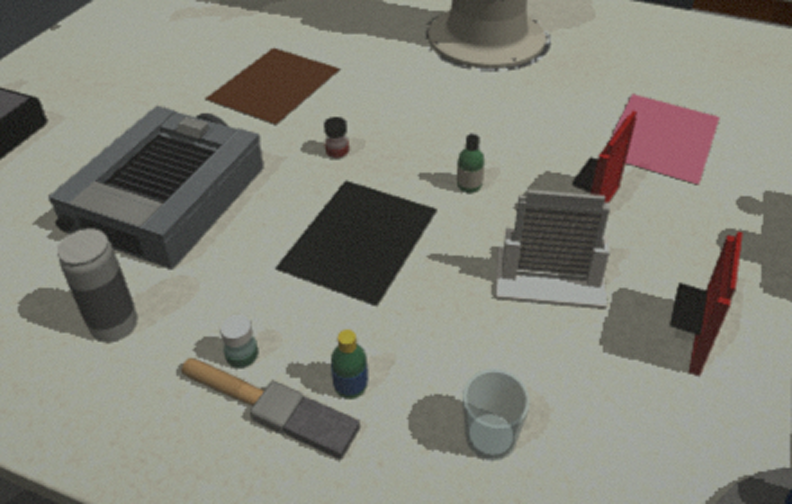

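The top view shows the grey filter in the white rack at full-image px (200,208). The black mat is at (288,200), and the extractor is at (382,190) with its catch on the robot side, at the bottom. What could be mistaken for the targets: red filters at (138,194) and (190,259), a pink mat at (168,328), and a brown mat at (386,293). I choose the grey filter and the black mat. Next I fit their poses.

```bash
cat > h.py <<'E'
from bench import env
import cv2,numpy as np
from scipy.optimize import least_squares
from scipy.spatial.transform import Rotation as Ro
def Rz(d): return Ro.from_euler('z',d,degrees=True).as_matrix()
def cam(n):
    i=env.camera_info(n); return i["K"],np.linalg.inv(i["world_from_camera"])
def proj(c,P):
    K,T=c; P=np.atleast_2d(P)@T[:3,:3].T+T[:3,3]; q=P@K.T; return q[:,:2]/q[:,2:]
def ray(c,uv,z):
    K,T=c; W=np.linalg.inv(T); d=W[:3,:3]@np.linalg.inv(K)@[uv[0],uv[1],1]; o=W[:3,3]
    return o+d*(z-o[2])/d[2]
def box(x0,x1,y0,y1,z0,z1): return np.array([[x,y,z] for x in(x0,x1) for y in(y0,y1) for z in(z0,z1)],float)
def hull(p): return cv2.convexHull(p.astype(np.float32))
def maskof(n,name,near):
    ms=env.masks_of(n,name); ms=[m for m in ms if np.hypot(m["bbox"][0]-near[0],m["bbox"][1]-near[1])<25]
    return ms[0]["mask"].astype(np.uint8) if ms else None
def cont(m):
    c=max(cv2.findContours(m,cv2.RETR_EXTERNAL,cv2.CHAIN_APPROX_NONE)[0],key=len); return cv2.convexHull(c)[:,0] if 0 else c[:,0]
def fit(obs,pts,x0):
    "obs: list of (cam,contour); pts local; x0=(x,y,yawdeg)"
    def f(x):
        W=pts@Rz(x[2]).T+[x[0],x[1],0]; r=[]
        for c,k in obs:
            h=hull(proj(c,W)); r+=[cv2.pointPolygonTest(h,(float(a),float(b)),True)-.5 for a,b in k]
        return np.array(r)
    s=least_squares(f,x0,loss='soft_l1',x_scale=[10,10,3],diff_step=1e-4); return s.x,np.median(np.abs(f(s.x)))
def delta(pos,R,s=None):
    s=s or env.read_state(); R0=s["eef_rot"]; print("shift",np.round(R0.T@(np.array(pos)-s["tcp_pos"]),1),"turn",np.round(np.degrees(Ro.from_matrix(R0.T@R).as_rotvec()),1))
E
python3 - <<'E'
from h import *
ct,cs=cam("top"),cam("scene")
near={"extractor":((382,191),(129,226)),"mat":((288,200),(237,256)),"rack":((204,207),(345,269)),"filter":((200,208),(352,249))}
B={"extractor":(box(-105,105,-85,85,0,62.5),180,30),"mat":(box(-90,90,-70,70,0,3),0,2)}
for o,(a,b) in near.items():
    mt,ms=maskof("top",o,a),maskof("scene",o,b)
    if o in B:
        P,y,z=B[o]; x0=ray(ct,a,z)
        for obs in ([(ct,cont(mt))],[(cs,cont(ms))],[(ct,cont(mt)),(cs,cont(ms))]): print(o,[np.round(q,2) for q in fit(obs,P,[x0[0],x0[1],y+.5])])
    else:
        print(o,mt is not None and mt.sum(),ms is not None and ms.sum()); np.save(o+"_t.npy",mt);np.save(o+"_s.npy",ms)
for n in ("pot_a","bottle_a","cup","can","brush"):
    print(n,[(np.round(ray(ct,d["bbox"][:2],40)[:2]).tolist(),round(d["p"],2)) for d in env.recognise("top",n)][:4])
# rack base coarse corners from crop
for u,v,z in((297,130,8),(313,187,8),(218,210,8),(270,140,128),(205,165,128)): print(np.round(ray(ct,(u/2.2+90,v/2.2+130),z)))
for u,v in((497,298),(607,303)): print('s',np.round(ray(cs,(u/1.8+40,v/1.8+120),4)))
for u,v in((518,196),(606,198)): print('s tongue',np.round(ray(cs,(u/1.8+40,v/1.8+120),143)))
E
python3 - <<'E'
import cv2
a=cv2.imread("pics/top0.png")[170:240,165:265];b=cv2.imread("pics/scene0.png")[210:300,300:400]
a=cv2.resize(a,(600,420),interpolation=cv2.INTER_CUBIC);b=cv2.resize(b,(600,540),interpolation=cv2.INTER_CUBIC)
import numpy as np
cv2.imwrite("pics/crop1.png",cv2.resize(np.hstack([cv2.resize(a,(400,280)),cv2.resize(b,(400,280))]),(800,280)))
E
```

```text
extractor [array([ 574.26, -270.43,  178.71]), np.float64(0.44)]
extractor [array([ 574.91, -271.16,  178.46]), np.float64(0.58)]
extractor [array([ 574.66, -270.8 ,  178.63]), np.float64(0.48)]
mat [array([ 5.4844e+02,  1.1000e-01, -2.9300e+00]), np.float64(0.25)]
mat [array([ 5.5038e+02,  1.7000e-01, -3.4600e+00]), np.float64(0.36)]
mat [array([ 5.4964e+02, -1.0000e-02, -3.2000e+00]), np.float64(0.34)]
rack 494 1338
filter 672 2198
pot_a [([759.0, -42.0], 0.5), ([518.0, 246.0], 0.5), ([397.0, -98.0], 0.43)]
bottle_a [([406.0, 89.0], 0.72), ([748.0, 86.0], 0.5), ([502.0, -273.0], 0.3), ([517.0, 248.0], 0.2)]
cup [([747.0, 244.0], 0.6)]
can [([790.0, -209.0], 0.79)]
brush [([788.0, 10.0], 0.72)]
[578. 182.   8.]
[501. 160.   8.]
[471. 284.   8.]
[542. 202. 128.]
[511. 280. 128.]
s [584. 192.   4.]
s [544. 315.   4.]
s tongue [555. 196. 143.]
s tongue [523. 286. 143.]
```

View pics/crop1.png

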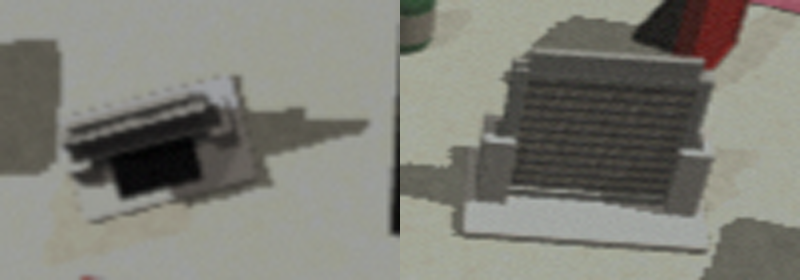

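The crop confirms the choice: a grey pleated filter in the white rack, with its black handle on the robot side. First I travel high towards the rack.

play_rows([
  [[35, -21, -10, 0, 0, 0, 0], [70, -43, -20, 0, 0, 0, 0], [105, -64, -30, 0, 0, 0, 0], [140, -85, -40, 0, 0, 0, 0], [175, -107, -50, 0, 0, 0, 0]],
])

```text
t: 1.77
tcp_pos: [386.0, -420.2, 303.3]
eef_rot: [[0.908, 0.419, 0.0], [0.419, -0.908, -0.0], [0.0, 0.001, -1.0]]
wrist_force: [0.8, 0.3, 0.2]
finger_gap: 1.002
grip_force: 0.0
```

play_rows([
  [[35, -21, 0, 0, 0, 0, 0], [70, -43, 0, 0, 0, 0, 0], [105, -64, 0, 0, 0, 0, 0], [140, -85, 0, 0, 0, 0, 0], [175, -107, 0, 0, 0, 0, 0]],
])

```text
t: 2.18
tcp_pos: [499.9, -249.7, 303.1]
eef_rot: [[0.908, 0.419, 0.001], [0.419, -0.908, -0.001], [0.0, 0.001, -1.0]]
wrist_force: [1.1, -0.4, -0.1]
finger_gap: 0.998
grip_force: 0.0
```

play_rows([
  [[10, -39, 0, 0, 0, 0, 0], [20, -78, 0, 0, 0, 0, 0], [31, -117, 0, 0, 0, 0, 0], [41, -156, 0, 0, 0, 0, 0], [52, -196, 0, 0, 0, 0, 0]],
])

```text
t: 2.6
tcp_pos: [463.5, -49.9, 302.8]
eef_rot: [[0.908, 0.419, 0.0], [0.419, -0.908, -0.001], [0.0, 0.001, -1.0]]
wrist_force: [1.0, 0.6, 0.7]
finger_gap: 1.0
grip_force: 0.0
```

play_rows([
  [[10, -39, 0, 0, 0, 0, 0], [20, -78, 0, 0, 0, 0, 0], [31, -117, 0, 0, 0, 0, 0], [41, -156, 0, 0, 0, 0, 0], [52, -196, 0, 0, 0, 0, 0]],
])

```text
t: 3.02
tcp_pos: [428.5, 149.7, 303.1]
eef_rot: [[0.908, 0.419, 0.001], [0.419, -0.908, -0.001], [0.001, 0.002, -1.0]]
wrist_force: [1.0, 0.1, 0.2]
finger_gap: 0.997
grip_force: 0.0
```

```bash
python3 - <<'E'
from h import *
s=env.read_state();print(s["t"],s["tcp_pos"].round(1),s["joint_pos"].round(2))
im=env.snapshot("wrist");cv2.imwrite("pics/w1.png",im)
i=env.camera_info("wrist");W=i["world_from_camera"];R=s["eef_rot"]
T=np.eye(4);T[:3,:3]=R;T[:3,3]=s["tcp_pos"];print(i["K"].round(1).tolist(),(np.linalg.inv(T)@W).round(3).tolist())
ct=cam("top")
for u,v in((215,245),(197,320),(95,97),(85,180)): print('red top edge @z130',np.round(ray(ct,(u/2.2+90,v/2.2+130),130)))
E
```

```text
3.0167 [428.5 149.7 303.1] [ 0.46  0.13 -0.92  1.95  0.12  1.12 -1.64]
[[299.1, 0.0, 279.1], [0.0, 299.1, 207.0], [0.0, 0.0, 1.0]] [[0.01, -0.954, -0.301, 79.928], [1.0, 0.011, 0.0, -9.989], [0.003, -0.301, 0.954, -122.473], [0.0, 0.0, 0.0, 1.0]]
red top edge @z130 [415. 265. 130.]
red top edge @z130 [327. 284. 130.]
red top edge @z130 [595. 415. 130.]
red top edge @z130 [493. 422. 130.]
```

View pics/w1.png

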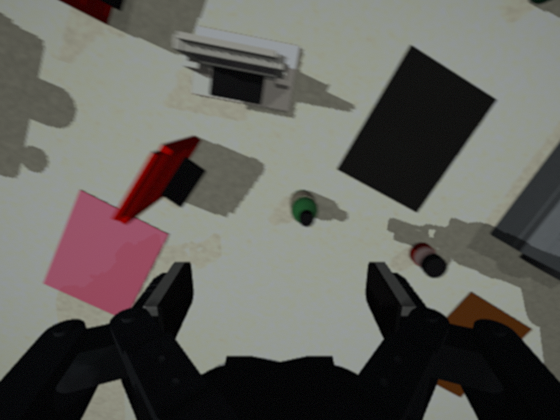

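The wrist view shows the grey filter in the rack at (240,65), with the black handle at (237,86). The red one is at (158,180), with its near top edge around (415,265) in world. I'll take the rack pose from its base corners and work out the pre-grasp.

```bash
python3 - <<'E'
from h import *
import json
cw=cam("wrist")
for u,v in((301,47),(294,116),(184,97)): print(np.round(ray(cw,(u,v),8),1))
im=cv2.imread("pics/w1.png")
m=maskof("wrist","filter",(240,65)); print([ (np.round(d["bbox"]),d["p"]) for d in env.recognise("wrist","handle")])
# dark handle blob
g=im.max(axis=2); sub=(g[55:125,190:300]<45).astype(np.uint8)
c=max(cv2.findContours(sub,cv2.RETR_EXTERNAL,cv2.CHAIN_APPROX_NONE)[0],key=cv2.contourArea)
r=cv2.boxPoints(cv2.minAreaRect(c))+[190,55]; print(r.round(1).tolist())
for p in r: print(np.round(ray(cw,p,58),1))
E
```

```text
[579.4 201.8   8. ]
[501.4 173.1   8. ]
[461.  314.1   8. ]
[(array([164., 180.,  94.,  88.]), 0.82), (array([95., 13., 68., 26.]), 0.71), (array([232.,  68., 118.,  73.]), 0.56)]
[[196.6, 91.1], [202.2, 62.8], [266.1, 75.6], [260.4, 103.9]]
[477.4 288.7  58. ]
[507.9 293.4  58. ]
[526.5 223.3  58. ]
[496.2 216.7  58. ]
```

```bash
cat >> h.py <<'E'
def Rtool(psi,t):
    "tool in rack pose: y = rack y, z = cos t down + sin t (-rack x)"
    rx=np.array([np.cos(np.radians(psi)),np.sin(np.radians(psi)),0]);ry=np.array([-rx[1],rx[0],0])
    z=np.array([0,0,-np.cos(np.radians(t))])-np.sin(np.radians(t))*rx
    return np.c_[np.cross(ry,z),ry,z]
E
python3 - <<'E'
from h import *
cw=cam("wrist")
for p in ((411,46),(495,99),(417,210),(339,168)): print(np.round(ray(cw,p,3),1))
R=Rtool(195,30);print(R.round(3));delta([414,210,195],R)
E
```

```text
[642.1  68.1   3. ]
[636.3 -67.4   3. ]
[461.  -59.4   3. ]
[466.7  75.6   3. ]
[[ 0.837  0.259  0.483]
 [ 0.224 -0.966  0.129]
 [ 0.5    0.    -0.866]]
shift [ 11.8 -58.4 108.3] turn [-2.7 29.8 10. ]
```

play_rows([
  [[2, -12, 22, -0.5, 6, 2, 0.1], [5, -23, 43, -1.1, 12, 4, 0.1], [7, -35, 65, -1.6, 18, 6, 0.1], [9, -47, 87, -2.1, 24, 8, 0.1], [12, -58, 108, -2.7, 29.8, 10, 0.1]],
])

```text
t: 3.58
tcp_pos: [419.4, 186.5, 212.3]
eef_rot: [[0.873, 0.267, 0.407], [0.254, -0.963, 0.087], [0.415, 0.028, -0.909]]
wrist_force: [1.3, -2.1, -0.7]
finger_gap: 0.902
grip_force: 0.0
```

play_rows([
  [[0, 0, 0, 0, 0, 0, 0.1], [0, 0, 0, 0, 0, 0, 0.1]],
])

```text
t: 3.75
tcp_pos: [421.4, 188.1, 214.3]
eef_rot: [[0.873, 0.272, 0.405], [0.259, -0.962, 0.088], [0.413, 0.028, -0.91]]
wrist_force: [0.7, 0.3, 1.6]
finger_gap: 0.901
grip_force: 0.0
```

```bash
python3 - <<'E'
from h import *
s=env.read_state();print(s["t"],s["tcp_pos"].round(1),s["joint_pos"].round(2),s["eef_rot"].round(3).tolist(),s["finger_gap"])
im=env.snapshot("wrist");cv2.imwrite("pics/w2.png",im)
for o in("filter","rack","handle"):
    ms=env.masks_of("wrist",o)
    for d in ms: print(o,np.round(d["bbox"]),round(d["p"],2))
E
```

```text
3.75 [421.4 188.1 214.3] [ 0.31  0.01 -0.89  2.35  0.39  0.42 -2.19] [[0.873, 0.272, 0.405], [0.259, -0.962, 0.088], [0.413, 0.028, -0.91]] 0.9005696486298078
filter [171. 284. 105.  97.] 0.96
filter [ 76.  72. 140. 140.] 0.95
filter [253. 166. 121.  66.] 0.62
filter [248. 144. 129.  83.] 0.56
filter [438.  25.  51.  50.] 0.47
filter [534. 354.  52.  52.] 0.34
filter [309.  12.  45.  20.] 0.29
rack [253. 166. 121.  66.] 0.64
handle [ 78.  72. 140. 143.] 0.79
handle [171. 283. 102.  89.] 0.73
handle [248. 145. 129.  85.] 0.59
```

View pics/w2.png

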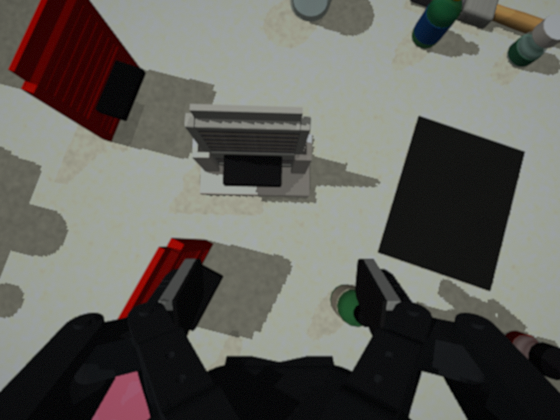

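The rack is at (250,150), its black handle covers (223..283, 153..188), and the base front corners are at (201,195) and (311,195). Next I'll measure these points.

```bash
python3 - <<'E'
from h import *
cw=cam("wrist");im=cv2.imread("pics/w2.png")
sub=(im[140:200,205:305].max(axis=2)<45).astype(np.uint8)
n,l,st,ce=cv2.connectedComponentsWithStats(sub);k=1+st[1:,4].argmax();x,y,w,h,a=st[k];x+=205;y+=140;print("handle px",x,y,w,h,a)
rx=np.array([np.cos(np.radians(195.5)),np.sin(np.radians(195.5))]);ry=np.array([-rx[1],rx[0]])
def pr(n,uv,z):
    p=ray(cw,uv,z);print(n,p.round(1),"along rx,ry:",round(p[:2]@rx,1),round(p[:2]@ry,1))
e=-.5
pr("handle L front(z48)",(x+e,y+h+e),48);pr("handle R front(z48)",(x+w+e,y+h+e),48)
pr("handle L face",(x+e,y+e),58);pr("handle R face",(x+w+e,y+e),58)
pr("base fl",(201,195),8);pr("base fr",(311,195),8);pr("base br",(302,108),8)
pr("tongue L",(187,107),143);pr("tongue R",(301,110),143);pr("tongue front L",(190,122),143)
pr("post R",(311,160),68);pr("post L",(194,160),68)
b=im[95:205,175:325];cv2.imwrite("pics/w2c.png",cv2.resize(b,(750,550),interpolation=cv2.INTER_CUBIC))
E
```

```text
handle px 215 154 78 33 1870
handle L front(z48) [483.9 270.3  48. ] along rx,ry: -538.6 -131.1
handle R front(z48) [506.3 191.5  48. ] along rx,ry: -539.0 -49.2
handle L face [515.6 278.   58. ] along rx,ry: -571.1 -130.1
handle R face [537.8 200.8  58. ] along rx,ry: -571.9 -49.8
base fl [475.2 291.9   8. ] along rx,ry: -535.9 -154.3
base fr [510.6 166.8   8. ] along rx,ry: -536.6 -24.3
base br [612.5 205.2   8. ] along rx,ry: -645.1 -34.0
tongue L [523.7 285.5 143. ] along rx,ry: -580.9 -135.1
tongue R [545.4 202.6 143. ] along rx,ry: -579.7 -49.5
tongue front L [513.1 279.8 143. ] along rx,ry: -569.2 -132.5
post R [533.2 181.1  68. ] along rx,ry: -562.2 -32.0
post L [501.3 292.8  68. ] along rx,ry: -561.3 -148.2
```

View pics/w2c.png

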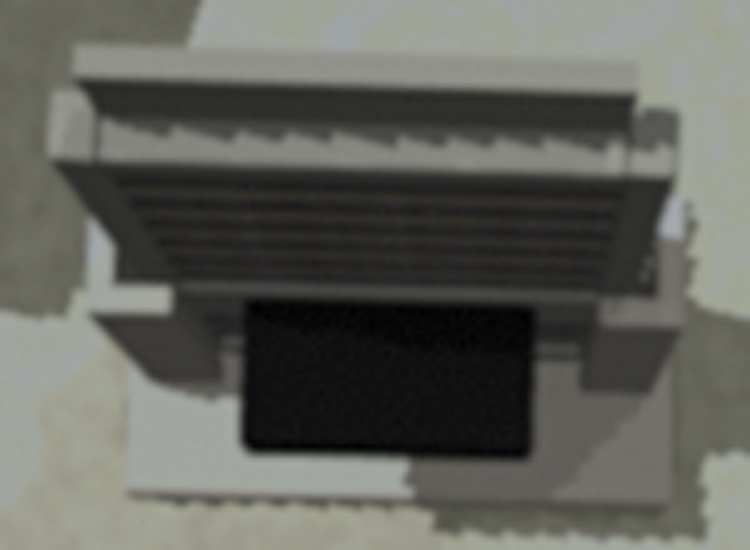

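```bash
python3 - <<'E'
from h import *
R=Rtool(195.5,30);delta(np.array([497.1,231.8,53])-100*R[:,2],R)
E
```

```text
shift [ -1.9 -24.5  82.1] turn [1.3 5.4 0.7]
```

play_rows([
  [[0, -8, 27, 0.4, 1.8, 0.2, 0.1], [-1, -16, 55, 0.8, 3.6, 0.5, 0.1], [-2, -24.5, 82, 1.3, 5.4, 0.7, 0.1], [-2, -24.5, 82, 1.3, 5.4, 0.7, 0.1]],
])

```text
t: 4.28
tcp_pos: [434.0, 195.0, 185.6]
eef_rot: [[0.866, 0.259, 0.427], [0.237, -0.966, 0.105], [0.44, 0.01, -0.898]]
wrist_force: [0.4, -0.8, 0.6]
finger_gap: 0.901
grip_force: 0.0
```

```bash
python3 - <<'E'
from h import *
s=env.read_state();print(s["t"],s["tcp_pos"].round(1),s["joint_pos"].round(2))
R=Rtool(195.5,30);G=np.array([497.1,231.8,53]);print(G-100*R[:,2]);delta(G-100*R[:,2],R);delta(G-50*R[:,2],R);delta(G,R)
E
```

```text
4.2833 [434.  195.  185.6] [-0.18  0.08 -0.41  2.38  0.62  0.31 -2.45]
[448.91847734 218.4380812  139.60254038]
shift [ -1.8 -19.3  50.2] turn [ 0.7  3.9 -0.2]
shift [  1.6 -19.9 100. ] turn [ 0.7  3.9 -0.2]
shift [  5.  -20.6 149.9] turn [ 0.7  3.9 -0.2]
```

```bash
python3 - <<'E'
from h import *
delta([455,175,270],Rtool(195.5,0))
E
```

```text
shift [ 50.6  25.6 -68.9] turn [  0.7 -26.1  -0.3]
```

play_rows([
  [[10, 5, -14, 0, -5, 0, 0.1], [20, 10, -28, 0, -10, 0, 0.1], [30, 15, -42, 0, -15, 0, 0.1], [40, 20, -56, 0.5, -20, 0, 0.1], [51, 26, -69, 0.7, -26, 0, 0.1]],
])

```text
t: 4.7
tcp_pos: [455.2, 176.7, 273.9]
eef_rot: [[0.964, 0.266, -0.001], [0.266, -0.964, 0.006], [0.0, -0.006, -1.0]]
wrist_force: [1.7, -0.2, -1.5]
finger_gap: 0.9
grip_force: 0.0
```

play_rows([
  [[0, 0, 0, 0, 0, 7, 0.1], [0, 0, 0, 0, 0, 14, 0.1], [0, 0, 0, 0, 0, 21, 0.1], [0, 0, 0, 0, 0, 28, 0.1], [0, 0, 0, 0, 0, 35, 0.1]],
])

```text
t: 5.12
tcp_pos: [454.9, 175.7, 270.7]
eef_rot: [[0.94, -0.342, 0.001], [-0.342, -0.94, 0.004], [-0.001, -0.004, -1.0]]
wrist_force: [-0.3, -0.0, 0.0]
finger_gap: 0.901
grip_force: 0.0
```

play_rows([
  [[0, 0, 0, 0, 0, 7, 0.1], [0, 0, 0, 0, 0, 14, 0.1], [0, 0, 0, 0, 0, 21, 0.1], [0, 0, 0, 0, 0, 28, 0.1], [0, 0, 0, 0, 0, 35, 0.1]],
])

```text
t: 5.53
tcp_pos: [454.1, 173.5, 265.0]
eef_rot: [[0.808, -0.59, -0.015], [-0.59, -0.808, -0.005], [-0.009, 0.013, -1.0]]
wrist_force: [0.1, 0.7, -0.2]
finger_gap: 0.899
grip_force: 0.0
```

```bash
python3 - <<'E'
from h import *
s=env.read_state();print(s["t"],s["tcp_pos"].round(1),s["joint_pos"].round(2),s["eef_rot"].round(3).tolist())
E
```

```text
5.5333 [454.1 173.5 265. ] [-0.69  0.17  0.3   1.95 -0.06  1.04 -2.56] [[0.808, -0.59, -0.015], [-0.59, -0.808, -0.005], [-0.009, 0.013, -1.0]]
```

play_rows([
  [[0, 0, 0, 0, 0, -7, 0.1], [0, 0, 0, 0, 0, -14, 0.1], [0, 0, 0, 0, 0, -21, 0.1], [0, 0, 0, 0, 0, -28, 0.1], [0, 0, 0, 0, 0, -35, 0.1]],
])

```text
t: 5.95
tcp_pos: [453.7, 174.6, 264.9]
eef_rot: [[1.0, -0.009, -0.015], [-0.01, -1.0, -0.005], [-0.015, 0.005, -1.0]]
wrist_force: [0.4, -0.3, -0.3]
finger_gap: 0.904
grip_force: 0.0
```

play_rows([
  [[0, 0, 0, 0, 0, -7, 0.1], [0, 0, 0, 0, 0, -14, 0.1], [0, 0, 0, 0, 0, -21, 0.1], [0, 0, 0, 0, 0, -28, 0.1], [0, 0, 0, 0, 0, -35, 0.1]],
])

```text
t: 6.37
tcp_pos: [453.9, 174.1, 265.0]
eef_rot: [[0.825, 0.565, -0.015], [0.565, -0.825, -0.005], [-0.016, -0.004, -1.0]]
wrist_force: [0.3, 0.6, -0.4]
finger_gap: 0.898
grip_force: 0.0
```

play_rows([
  [[0, 0, 0, 0, 0, -7, 0.1], [0, 0, 0, 0, 0, -14, 0.1], [0, 0, 0, 0, 0, -21, 0.1], [0, 0, 0, 0, 0, -28, 0.1], [0, 0, 0, 0, 0, -35, 0.1]],
])

```text
t: 6.78
tcp_pos: [453.9, 174.1, 265.0]
eef_rot: [[0.352, 0.936, -0.015], [0.936, -0.352, -0.005], [-0.01, -0.013, -1.0]]
wrist_force: [-0.6, 0.3, -0.3]
finger_gap: 0.897
grip_force: 0.0
```

play_rows([
  [[0, 0, 0, 0, 0, -7, 0.1], [0, 0, 0, 0, 0, -14, 0.1], [0, 0, 0, 0, 0, -21, 0.1], [0, 0, 0, 0, 0, -28, 0.1], [0, 0, 0, 0, 0, -35, 0.1]],
])

```text
t: 7.2
tcp_pos: [453.9, 174.1, 264.9]
eef_rot: [[-0.249, 0.969, -0.016], [0.969, 0.248, -0.005], [-0.001, -0.016, -1.0]]
wrist_force: [0.0, -0.1, -0.7]
finger_gap: 0.901
grip_force: 0.0
```

play_rows([
  [[0, 0, 0, 0, 0, -7, 0.1], [0, 0, 0, 0, 0, -14, 0.1], [0, 0, 0, 0, 0, -21, 0.1], [0, 0, 0, 0, 0, -28, 0.1], [0, 0, 0, 0, 0, -35, 0.1]],
])

```text
t: 7.62
tcp_pos: [453.9, 174.1, 265.0]
eef_rot: [[-0.759, 0.651, -0.016], [0.651, 0.759, -0.005], [0.008, -0.014, -1.0]]
wrist_force: [0.0, -0.1, 0.1]
finger_gap: 0.904
grip_force: 0.0
```

play_rows([
  [[0, 0, 0, 0, 0, -7, 0.1], [0, 0, 0, 0, 0, -14, 0.1], [0, 0, 0, 0, 0, -21, 0.1], [0, 0, 0, 0, 0, -28, 0.1], [0, 0, 0, 0, 0, -35, 0.1]],
])

```text
t: 8.03
tcp_pos: [453.8, 174.1, 265.0]
eef_rot: [[-0.995, 0.098, -0.016], [0.098, 0.995, -0.005], [0.015, -0.007, -1.0]]
wrist_force: [0.3, 0.2, 0.7]
finger_gap: 0.897
grip_force: 0.0
```

```bash
cat >> h.py <<'E'
F=np.diag([-1.,-1,1])   # half turn of the tool
G=np.array([497.1,231.8,53])
E
python3 - <<'E'
from h import *
s=env.read_state();print(s["t"],s["tcp_pos"].round(1),s["joint_pos"].round(2),s["eef_rot"].round(3).tolist())
R=Rtool(195.5,30)@F
delta([455,185,250],Rtool(195.5,0)@F);delta(G-110*R[:,2],R)
E
```

```text
8.0333 [453.8 174.1 265. ] [-0.34  0.18 -0.09  1.94  0.02  1.05  1.04] [[-0.995, 0.098, -0.016], [0.098, 0.995, -0.005], [0.015, -0.007, -1.0]]
shift [-0.3 11.1 14.9] turn [ -0.2  -0.9 -21.1]
shift [ 12.1  42.6 116.6] turn [ -5.7 -30.6 -20.6]
```

play_rows([
  [[2, 8, 17, -0.7, -4, -4, 0.1], [5, 17, 35, -1.4, -8, -8, 0.1], [7, 26, 52, -2.2, -12, -12, 0.1], [10, 34, 70, -3, -16, -16, 0.1], [12, 42, 87, -3.8, -20, -20, 0.1]],
])

```text
t: 8.45
tcp_pos: [444.8, 217.4, 177.6]
eef_rot: [[-0.913, -0.25, 0.323], [-0.235, 0.968, 0.086], [-0.334, 0.002, -0.942]]
wrist_force: [0.8, -0.9, -1.1]
finger_gap: 0.902
grip_force: 0.0
```

```bash
python3 - <<'E'
from h import *
s=env.read_state();print(s["t"],s["tcp_pos"].round(1),s["joint_pos"].round(2),s["eef_rot"].round(3).tolist())
for t in(20,25,30):
    R=Rtool(195.5,t)@F;print(t);delta(G-80*R[:,2],R);delta(G-30*R[:,2],R)
E
```

```text
8.45 [444.8 217.4 177.6] [-0.46  0.15 -0.13  2.27  0.31  0.42  0.97] [[-0.913, -0.25, 0.323], [-0.235, 0.968, 0.086], [-0.334, 0.002, -0.942]]
20
shift [-8.8  0.2 55.6] turn [-0.2 -0.5 -1. ]
shift [ -9.2   0.4 105.6] turn [-0.2 -0.5 -1. ]
25
shift [-1.9  0.1 56. ] turn [-0.2 -5.5 -1. ]
shift [ -6.6   0.4 105.7] turn [-0.2 -5.5 -1. ]
30
shift [ 5.   0.  56.9] turn [ -0.3 -10.5  -1. ]
shift [ -4.    0.3 106.1] turn [ -0.3 -10.5  -1. ]
```

play_rows([
  [[0, 0, 14, 0, -1.5, -0.3, 0.1], [-1, 0, 28, 0, -3, -0.5, 0.1], [-1, 0, 42, 0, -4, -0.8, 0.1], [-2, 0, 56, -0.2, -5.5, -1, 0.1], [-2, 0, 56, -0.2, -5.5, -1, 0.1]],
])

```text
t: 8.87
tcp_pos: [464.4, 221.3, 124.0]
eef_rot: [[-0.876, -0.264, 0.405], [-0.241, 0.965, 0.108], [-0.419, -0.003, -0.908]]
wrist_force: [-0.9, -0.4, 0.8]
finger_gap: 0.901
grip_force: 0.0
```

```bash
python3 - <<'E'
from h import *
s=env.read_state();print(s["t"],s["tcp_pos"].round(1),s["joint_pos"].round(2),s["eef_rot"].round(3).tolist())
for t in(20,25,30):
    R=Rtool(195.5,t)@F;print(t);delta(G-30*R[:,2],R);delta(G,R)
im=env.snapshot("wrist");cv2.imwrite("pics/w3.png",im)
E
```

```text
8.8667 [464.4 221.3 124. ] [-0.54  0.27 -0.04  2.33  0.86  0.19  0.43] [[-0.876, -0.264, 0.405], [-0.241, 0.965, 0.108], [-0.419, -0.003, -0.908]]
20
shift [-3.9  1.6 48.9] turn [-0.2  4.8 -0.1]
shift [-1.4  1.7 78.8] turn [-0.2  4.8 -0.1]
25
shift [-1.3  1.6 48.8] turn [-0.3 -0.2 -0.1]
shift [-1.4  1.7 78.8] turn [-0.3 -0.2 -0.1]
30
shift [ 1.3  1.6 48.9] turn [-0.3 -5.2 -0.1]
shift [-1.4  1.7 78.8] turn [-0.3 -5.2 -0.1]
```

View pics/w3.png

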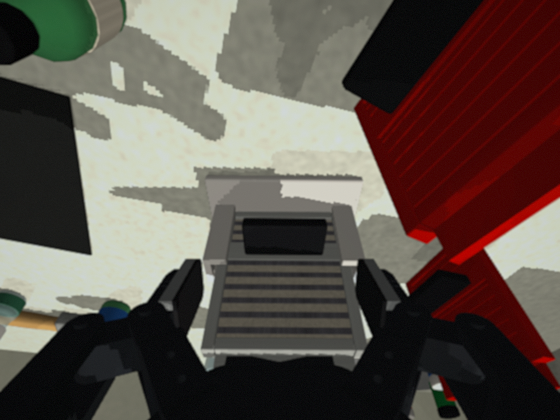

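```bash
python3 - <<'E'
from h import *
cw=cam("wrist");im=cv2.imread("pics/w3.png")
rx=np.array([np.cos(np.radians(195.5)),np.sin(np.radians(195.5))]);ry=np.array([-rx[1],rx[0]])
def pr(n,uv,z):
    p=ray(cw,uv,z);print(n,p.round(1),"rx,ry:",round(p[:2]@rx,1),round(p[:2]@ry,1))
pr("handle",(285.5,220),58);pr("hL",(244,220),58);pr("hR",(327,221),58)
pr("base outer L",(207,180),8);pr("base outer R",(362,179),8)
s=env.read_state();T=s["tcp_pos"];R=s["eef_rot"];print("tcp proj",proj(cw,T+R[:,2]*15),"tcp ry",T[:2]@ry, "cam",np.linalg.inv(cw[1])[:3,3])
g=cv2.cvtColor(im,cv2.COLOR_BGR2GRAY);print(g[285,150:410].tolist())
E
```

```text
handle [484.5 231.2  58. ] rx,ry: -528.7 -93.3
hL [492.1 204.1  58. ] rx,ry: -528.7 -65.2
hR [477.9 258.6  58. ] rx,ry: -529.6 -121.4
base outer L [505.5 171.6   8. ] rx,ry: -532.9 -30.3
base outer R [471. 292.   8.] rx,ry: -531.9 -155.5
tcp proj [[278.67336978 269.56519521]] tcp ry -89.10102686668046 cam [347.4066219  189.83625726 201.34877699]
[210, 210, 210, 210, 211, 212, 211, 193, 143, 73, 22, 11, 16, 17, 17, 13, 16, 22, 35, 47, 49, 49, 49, 48, 48, 48, 50, 49, 50, 45, 36, 18, 9, 12, 14, 16, 20, 20, 19, 19, 18, 17, 17, 18, 17, 17, 17, 16, 19, 15, 15, 11, 45, 113, 179, 211, 214, 212, 212, 213, 214, 211, 177, 114, 76, 73, 75, 75, 76, 77, 77, 75, 73, 62, 52, 45, 46, 44, 44, 42, 41, 41, 42, 44, 44, 45, 44, 45, 43, 44, 44, 46, 47, 46, 45, 44, 46, 44, 43, 43, 44, 41, 42, 41, 43, 44, 44, 45, 46, 47, 48, 48, 47, 45, 45, 46, 49, 47, 46, 49, 48, 46, 44, 42, 44, 44, 45, 48, 48, 48, 45, 45, 47, 46, 46, 45, 46, 47, 47, 47, 47, 45, 45, 44, 46, 47, 47, 47, 46, 44, 44, 41, 40, 42, 42, 43, 43, 43, 46, 47, 47, 47, 46, 46, 49, 49, 50, 51, 50, 49, 49, 48, 48, 50, 48, 48, 49, 49, 51, 51, 52, 51, 51, 51, 52, 51, 51, 50, 49, 51, 51, 50, 51, 57, 68, 75, 77, 76, 75, 74, 76, 77, 75, 79, 85, 72, 33, 5, 10, 12, 10, 9, 8, 10, 10, 11, 10, 9, 9, 10, 7, 12, 11, 8, 8, 8, 11, 18, 35, 46, 48, 50, 49, 50, 49, 48, 50, 49, 50, 48, 40, 25, 17, 13, 14, 17, 19, 16, 16, 60, 135, 191, 214, 217, 211, 171, 93, 33, 20, 24]
```

The handle is centred between the fingers at about (285,235), as expected. Next is the straight approach.

play_rows([
  [[0, 1, 20, 0, 0, 0, 0.1], [-1, 2, 40, 0, 0, 0, 0.1], [-1, 3, 60, 0, 0, 0, 0.1], [-1, 3, 79, 0, 0, 0, 0.1], [-1, 3, 79, 0, 0, 0, 0.1]],
])

```text
t: 9.33
tcp_pos: [498.3, 233.0, 53.4]
eef_rot: [[-0.875, -0.262, 0.407], [-0.239, 0.965, 0.108], [-0.421, -0.003, -0.907]]
wrist_force: [-0.2, -0.0, 0.0]
finger_gap: 0.899
grip_force: 0.0
```

```bash
python3 - <<'E'
from h import *
s=env.read_state();print(s["t"],s["tcp_pos"].round(1),s["joint_pos"].round(2),s["wrist_force"])
R=Rtool(195.5,25)@F;delta([496.6,233.7,53],R)
E
```

```text
9.3333 [498.3 233.   53.4] [-0.39  0.49 -0.19  2.27  1.72  0.21 -0.39] [-0.24591977 -0.01731446  0.04558271]
shift [ 1.5  1.1 -0.3] turn [-0.3 -0.1 -0.2]
```

play_rows([
  [[1, 1, 3, 0, 0, 0, 0.3], [1, 1, 3, 0, 0, 0, 0.5], [1, 1, 3, 0, 0, 0, 0.5], [1, 1, 3, 0, 0, 0, 0.5], [1, 1, 3, 0, 0, 0, 0.5]],
], force=70)

```text
t: 9.75
tcp_pos: [496.2, 234.6, 51.1]
eef_rot: [[-0.875, -0.264, 0.406], [-0.241, 0.964, 0.109], [-0.42, -0.003, -0.908]]
wrist_force: [0.2, 0.1, -2.5]
finger_gap: 0.681
grip_force: 75.0
```

play_rows([
  [[0, 0, 0, 0, 0, 0, 0.5], [0, 0, 0, 0, 0, 0, 0.5]],
])

```text
t: 9.92
tcp_pos: [495.8, 234.9, 50.9]
eef_rot: [[-0.875, -0.265, 0.405], [-0.242, 0.964, 0.109], [-0.42, -0.003, -0.908]]
wrist_force: [0.3, 0.3, -2.0]
finger_gap: 0.684
grip_force: 75.0
```

play_rows([
  [[-4, 0, -9, 0, 0, 0, 0.5], [-10, 0, -23, 0, 0, 0, 0.5], [-17, 0, -36, 0, 0, 0, 0.5], [-25, 0, -54, 0, 0, 0, 0.5], [-32, 0, -69, 0, 0, 0, 0.5]],
])

```text
t: 10.33
tcp_pos: [495.3, 235.3, 127.6]
eef_rot: [[-0.875, -0.266, 0.405], [-0.243, 0.964, 0.109], [-0.419, -0.003, -0.908]]
wrist_force: [0.7, 0.3, -3.3]
finger_gap: 0.684
grip_force: 80.1
```

```bash
python3 - <<'E'
from h import *
s=env.read_state();print(s["t"],s["tcp_pos"].round(1),s["joint_pos"].round(2),s["wrist_force"],s["finger_gap"],s["grip_force"])
im=env.snapshot("scene")[150:330,250:470];im2=env.snapshot("wrist")
cv2.imwrite("pics/l1.png",np.hstack([cv2.resize(im,(400,300)),cv2.resize(im2,(400,300))]))
E
```

```text
10.3333 [495.3 235.3 127.6] [-0.23  0.33 -0.38  2.25  1.    0.3   0.34] [ 0.72744338  0.30020129 -3.25034693] 0.6841296631741857 80.14875769615173
```

View pics/l1.png

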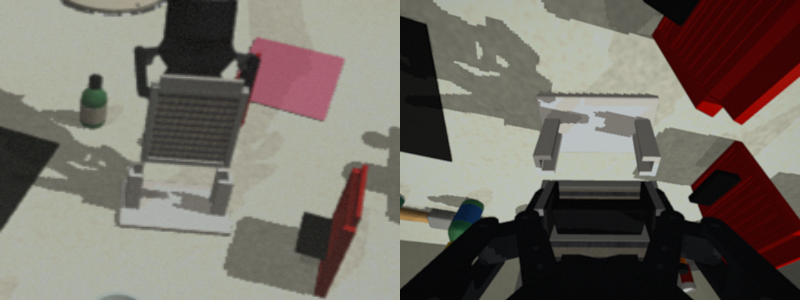

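```bash
cat >> h.py <<'E'
from scipy.spatial.transform import Slerp
rx=np.r_[np.cos(np.radians(195.5)),np.sin(np.radians(195.5)),0];ry=np.array([-rx[1],rx[0],0])
Rf0=np.c_[[0,0,-1.],ry,rx]; pf0=-582.2*rx-92.5*ry+[0,0,68]
Rg=np.array([[-0.875,-0.265,0.405],[-0.242,0.964,0.109],[-0.42,-0.003,-0.908]]);pg=np.array([495.8,234.9,50.9])
Rg=Ro.from_matrix(Rg).as_matrix()
Rft=Rf0.T@Rg; pft=Rf0.T@(pg-pf0)   # tool in filter frame
def tool_for(pf,Rf): return Rf@pft+pf, Rf@Rft
def plan(p1,R1,n,s=None,lift=None,per=5):
    s=s or env.read_state();p0,R0=s["tcp_pos"],s["eef_rot"]
    sl=Slerp([0,1],Ro.from_matrix([R0,R1]));P=[(p0,R0)]
    for k in range(1,n+1):
        f=k/n;P.append((p0+(p1-p0)*f+(np.array([0,0,lift*4*f*(1-f)]) if lift else 0),sl(f).as_matrix()))
    for c in range(0,n,per):
        pb,Rb=P[c];print("call")
        for p,R in P[c+1:c+per+1]: print(np.r_[Rb.T@(p-pb),np.degrees(Ro.from_matrix(Rb.T@R).as_rotvec())].round(1).tolist())
E
python3 - <<'E'
from h import *
print(pft.round(1),Rft.round(3).tolist())
p,R=tool_for(np.array([530,.6,3]),Rz(176.8));print(p.round(1),R.round(3).tolist())
p[2]+=130;plan(p,R,15,lift=30)
E
```

```text
[17.1 -1.4 41.7] [[0.42, 0.003, 0.908], [-0.001, -1.0, 0.003], [0.908, -0.002, -0.42]]
[513.    2.9  44.7] [[-0.419, 0.053, -0.906], [0.024, 0.999, 0.047], [0.908, -0.002, -0.42]]
call
[-1.6, -15.3, -10.8, -0.5, 6.0, 1.3]
[-2.8, -30.5, -20.6, -0.9, 11.9, 2.6]
[-3.5, -45.8, -29.5, -1.4, 17.9, 3.8]
[-3.8, -61.1, -37.3, -1.9, 23.9, 5.1]
[-3.6, -76.4, -44.3, -2.3, 29.8, 6.4]
call
[2.0, -15.2, -5.9, -0.5, 6.0, 1.3]
[4.0, -30.4, -10.7, -0.9, 11.9, 2.6]
[5.9, -45.7, -14.4, -1.4, 17.9, 3.8]
[7.6, -61.1, -17.1, -1.9, 23.9, 5.1]
[9.3, -76.5, -18.7, -2.3, 29.8, 6.4]
call
[0.2, -15.6, -0.7, -0.5, 6.0, 1.3]
[-0.3, -31.2, -0.6, -0.9, 11.9, 2.6]
[-1.4, -46.8, 0.4, -1.4, 17.9, 3.8]
[-3.0, -62.6, 2.3, -1.9, 23.9, 5.1]
[-5.3, -78.4, 5.0, -2.3, 29.8, 6.4]
```

play_rows([
  [[-1.6, -15, -11, -0.5, 6, 1.3, 0.5], [-2.8, -30, -21, -0.9, 12, 2.6, 0.5], [-3.5, -46, -30, -1.4, 18, 3.8, 0.5], [-3.8, -61, -37, -1.9, 24, 5.1, 0.5], [-3.6, -76, -44, -2.3, 30, 6.4, 0.5]],
])

```text
t: 10.85
tcp_pos: [500.5, 156.2, 169.4]
eef_rot: [[-0.983, -0.183, -0.011], [-0.183, 0.982, 0.045], [0.003, 0.046, -0.999]]
wrist_force: [2.8, -0.0, -3.4]
finger_gap: 0.686
grip_force: 80.2
```

play_rows([
  [[2, -15, -6, -0.5, 6, 1.3, 0.5], [4, -30, -11, -0.9, 12, 2.6, 0.5], [6, -46, -14, -1.4, 18, 3.8, 0.5], [8, -61, -17, -1.9, 24, 5.1, 0.5], [9, -76, -19, -2.3, 30, 6.4, 0.5]],
])

```text
t: 11.27
tcp_pos: [507.0, 78.5, 182.9]
eef_rot: [[-0.858, -0.065, -0.509], [-0.081, 0.997, 0.009], [0.507, 0.049, -0.861]]
wrist_force: [-0.4, 0.7, -2.1]
finger_gap: 0.685
grip_force: 80.2
```

play_rows([
  [[0, -16, -1, -0.5, 6, 1.3, 0.5], [0, -31, -1, -0.9, 12, 2.6, 0.5], [-1, -47, 0, -1.4, 18, 3.8, 0.5], [-3, -63, 2, -1.9, 24, 5.1, 0.5], [-5, -78, 5, -2.3, 30, 6.4, 0.5]],
])

```text
t: 11.68
tcp_pos: [514.1, 1.6, 170.2]
eef_rot: [[-0.49, 0.04, -0.871], [0.023, 0.999, 0.032], [0.871, -0.004, -0.491]]
wrist_force: [-40.8, -25.9, 78.2]
finger_gap: 0.682
grip_force: 80.1
```

```bash
python3 - <<'E'
from h import *
s=env.read_state();print(s["t"],s["tcp_pos"].round(1),s["joint_pos"].round(2),s["wrist_force"],s["finger_gap"],s["grip_force"])
p,R=tool_for(np.array([530,.6,3]),Rz(176.8));p[2]+=130;delta(p,R)
E
```

```text
11.6833 [514.1   1.6 170.2] [ 0.22  1.06 -0.46  1.18  0.16  2.02  1.26] [-40.82020077 -25.92102392  78.22947299] 0.6822623400545093 80.09465217590332
shift [ 4.4  1.2 -1.2] turn [-0.7  4.6  0.2]
```

play_rows([
  [[0, 0, 0, 0, 0, 0, 0.5]],
])

```text
t: 11.77
tcp_pos: [512.7, -1.0, 162.2]
eef_rot: [[-0.485, 0.044, -0.873], [0.029, 0.999, 0.034], [0.874, -0.009, -0.486]]
wrist_force: [-2.8, -1.4, -4.1]
finger_gap: 0.689
grip_force: 80.1
```

```bash
python3 - <<'E'
from h import *
s=env.read_state();print(s["t"],s["tcp_pos"].round(1),s["joint_pos"].round(3),s["wrist_force"].round(1),s["ft_torque"].round(2),s["finger_gap"],s["qd"].round(3))
a=env.snapshot("scene")[90:390,60:460];b=env.snapshot("wrist")
cv2.imwrite("pics/l2.png",np.hstack([cv2.resize(a,(400,300)),cv2.resize(b,(400,300))]))
E
```

```text
11.7667 [512.7  -1.  162.2] [ 0.219  1.069 -0.448  1.184  0.163  2.009  1.265] [-2.8 -1.4 -4.1] [-0.11 -1.16  0.15] 0.688889572715436 [ 0.004 -0.086 -0.081  0.075  0.009  0.048 -0.023]
```

View pics/l2.png

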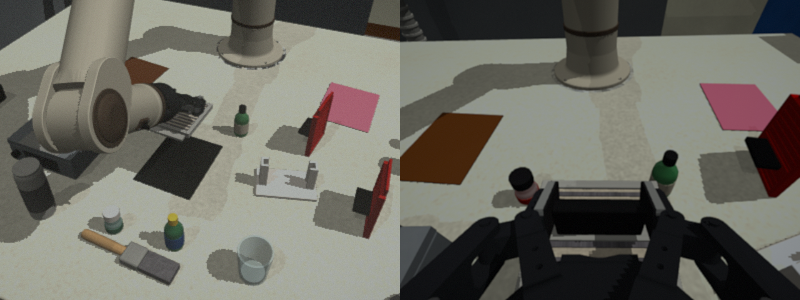

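```bash
python3 - <<'E'
from h import *
s=env.read_state();R=s["eef_rot"];cs,ct=cam("scene"),cam("top")
for L in(150,200,250,300): 
    P=s["tcp_pos"]-L*R[:,2];print(L,P.round(0),proj(cs,P).round(0),proj(ct,P).round(0))
for n,z in(("bottle_a",40),("pot_a",27)):
    for d in env.recognise("scene",n): print(n,np.round(ray(cs,d["bbox"][:2],z)),np.round(d["bbox"]),round(d["p"],2))
cv2.imwrite("pics/l3.png",cv2.resize(env.snapshot("top")[100:300,150:430],(784,560)))
E
```

```text
150 [643.  -2. 242.] [[211. 191.]] [[291. 144.]]
200 [687.  -4. 267.] [[197. 194.]] [[292. 123.]]
250 [730.  -6. 291.] [[180. 197.]] [[293. 102.]]
300 [774.  -7. 316.] [[161. 201.]] [[294.  81.]]
bottle_a [401.  97.  40.] [301. 210.  14.  34.] 0.8
bottle_a [752.  84.  40.] [235. 323.  14.  41.] 0.68
pot_a [765. -38.  27.] [174. 313.  24.  29.] 0.67
```

View pics/l3.png

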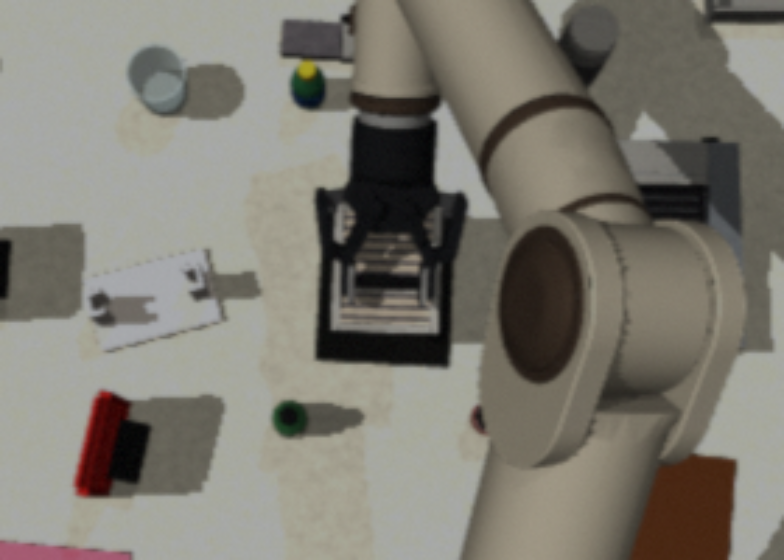

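```bash
python3 - <<'E'
from h import *
s=env.read_state();R=s["eef_rot"];print((R.T@np.array([0,0,-70])).round(1))
p,R1=tool_for(np.array([530,.6,3]),Rz(176.8));s2=dict(s);s2["tcp_pos"]=s["tcp_pos"]-[0,0,70]
delta(p+[0,0,15],R1,s2)
E
```

```text
[-60.8  -0.2  34.6]
shift [-38.2  -1.7  22.2] turn [-0.8  4.8  0.7]
```

play_rows([
  [[-12, 0, 7, 0, 0, 0, 0.5], [-24, 0, 14, 0, 0, 0, 0.5], [-36, 0, 21, 0, 0, 0, 0.5], [-48, 0, 28, 0, 0, 0, 0.5], [-61, 0, 35, 0, 0, 0, 0.5]],
])

```text
t: 12.43
tcp_pos: [512.6, 3.7, 100.8]
eef_rot: [[-0.492, 0.038, -0.87], [0.016, 0.999, 0.035], [0.87, 0.003, -0.492]]
wrist_force: [0.1, 0.1, -1.4]
finger_gap: 0.688
grip_force: 80.2
```

```bash
python3 - <<'E'
from h import *
s=env.read_state();print(s["tcp_pos"].round(1),s["joint_pos"].round(3),s["wrist_force"].round(1))
p,R=tool_for(np.array([530,.6,3]),Rz(176.8));delta(p+[0,0,15],R)
E
```

```text
[512.6   3.7 100.8] [ 0.21   1.146 -0.443  1.176  0.188  1.936  1.279] [ 0.1  0.1 -1.4]
shift [-36.   -0.9  19.9] turn [-0.6  4.7  0.7]
```

play_rows([
  [[-9, 0, 5, 0, 0, 0, 0.5], [-18, 0, 10, -0.1, 1, 0.2, 0.5], [-27, -1, 15, -0.3, 2, 0.4, 0.5], [-36, -1, 20, -0.5, 3.2, 0.6, 0.5], [-36, -1, 20, -0.6, 4.7, 0.7, 0.5]],
])

```text
t: 12.85
tcp_pos: [512.1, 2.6, 58.3]
eef_rot: [[-0.416, 0.053, -0.908], [0.025, 0.999, 0.047], [0.909, -0.003, -0.416]]
wrist_force: [-0.8, 0.1, -1.9]
finger_gap: 0.686
grip_force: 80.2
```

```bash
python3 - <<'E'
from h import *
s=env.read_state();print(s["tcp_pos"].round(1),s["joint_pos"].round(3),s["wrist_force"].round(1))
p,R=tool_for(np.array([530,.6,3]),Rz(176.8));delta(p+[0,0,4],R);delta(p+[0,0,-2],R)
E
```

```text
[512.1   2.6  58.3] [ 0.188  1.258 -0.407  1.095  0.175  1.98   1.285] [-0.8  0.1 -1.9]
shift [-9.1  0.4  3.2] turn [ 0.  -0.2 -0.1]
shift [-14.6   0.4   5.7] turn [ 0.  -0.2 -0.1]
```

play_rows([
  [[-3, 0, 1, 0, 0, 0, 0.5], [-6, 0, 2, 0, 0, 0, 0.5], [-8, 0, 3, 0, 0, 0, 0.5]],
])

```text
t: 13.1
tcp_pos: [514.0, 3.0, 51.9]
eef_rot: [[-0.42, 0.053, -0.906], [0.024, 0.999, 0.047], [0.907, -0.002, -0.42]]
wrist_force: [-0.6, 0.9, -1.6]
finger_gap: 0.685
grip_force: 80.2
```

play_rows([
  [[-2, 0, 1, 0, 0, 0, 0.5], [-4, 0, 2, 0, 0, 0, 0.5]],
], force=25)

```text
t: 13.27
tcp_pos: [514.1, 3.0, 48.4]
eef_rot: [[-0.42, 0.053, -0.906], [0.024, 0.999, 0.047], [0.907, -0.002, -0.421]]
wrist_force: [0.3, -0.0, -1.3]
finger_gap: 0.683
grip_force: 80.2
```

play_rows([
  [[-1.5, 0, 0.7, 0, 0, 0, 0.5], [-2.5, 0, 1.2, 0, 0, 0, 0.5]],
], force=25)

```text
t: 13.43
tcp_pos: [513.9, 2.8, 45.5]
eef_rot: [[-0.42, 0.053, -0.906], [0.024, 0.999, 0.047], [0.907, -0.002, -0.42]]
wrist_force: [0.4, 0.5, -1.4]
finger_gap: 0.687
grip_force: 80.2
```

play_rows([
  [[-1.0, 0, 0.5, 0, 0, 0, 0.5], [-1.0, 0, 0.5, 0, 0, 0, 0.5]],
])

```text
t: 13.6
tcp_pos: [513.7, 2.8, 44.2]
eef_rot: [[-0.419, 0.053, -0.906], [0.024, 0.999, 0.047], [0.908, -0.002, -0.42]]
wrist_force: [-0.4, 0.6, -1.2]
finger_gap: 0.687
grip_force: 80.2
```

play_rows([
  [[-1.0, 0, 0.5, 0, 0, 0, 0.5], [-2.0, 0, 0.9, 0, 0, 0, 0.5]],
])

```text
t: 13.77
tcp_pos: [513.9, 2.9, 42.2]
eef_rot: [[-0.419, 0.053, -0.906], [0.024, 0.999, 0.047], [0.907, -0.002, -0.42]]
wrist_force: [0.3, 0.3, -1.3]
finger_gap: 0.688
grip_force: 80.2
```

```bash
python3 - <<'E'
from h import *
s=env.read_state();print(s["tcp_pos"].round(1),s["joint_pos"].round(3),s["wrist_force"].round(1),s["ft_torque"].round(2),s["grip_force"])
b=env.snapshot("wrist");c=env.snapshot("scene")[160:280,180:320]
cv2.imwrite("pics/l4.png",np.hstack([cv2.resize(b,(400,300)),cv2.resize(c,(350,300),interpolation=cv2.INTER_CUBIC)]))
E
```

```text
[513.9   2.9  42.2] [ 0.184  1.282 -0.404  1.079  0.182  1.968  1.29 ] [ 0.3  0.3 -1.3] [-0.11 -1.19 -0.01] 80.16905307769775
```

View pics/l4.png

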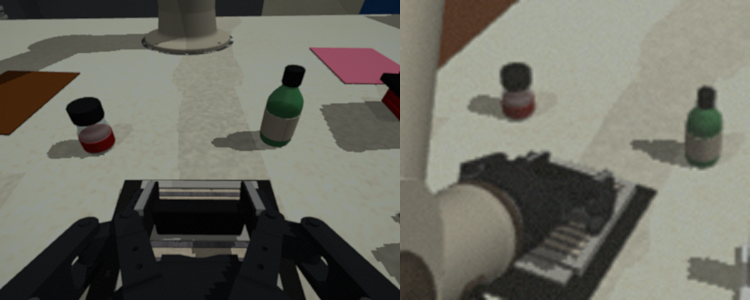

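I miscounted: that was my eleventh picture and the limit is 10, so I view no more and work from numbers only. The filter is just above the mat, nearly flat, with no contact force yet. I continue down in small steps.

play_rows([
  [[-0.9, 0, 0.4, 0, 0, 0, 0.5], [-1.8, 0, 0.8, 0, 0, 0, 0.5]],
])

```text
t: 14.03
tcp_pos: [513.8, 2.8, 40.7]
eef_rot: [[-0.418, 0.053, -0.907], [0.024, 0.999, 0.047], [0.908, -0.002, -0.419]]
wrist_force: [0.1, -2.5, 3.9]
finger_gap: 0.683
grip_force: 80.6
```

play_rows([
  [[-0.9, 0, 0.4, 0, 0, 0, 0.5], [-0.9, 0, 0.4, 0, 0, 0, 0.5]],
])

```text
t: 14.2
tcp_pos: [513.9, 2.8, 40.6]
eef_rot: [[-0.418, 0.053, -0.907], [0.024, 0.999, 0.047], [0.908, -0.002, -0.418]]
wrist_force: [0.2, -1.3, 5.9]
finger_gap: 0.684
grip_force: 80.5
```

```bash
python3 - <<'E'
from h import *
s=env.read_state();print(s["tcp_pos"].round(1),s["joint_pos"].round(3),s["wrist_force"].round(1),s["ft_torque"].round(2),s["grip_force"])
E
```

```text
[513.9   2.8  40.6] [ 0.184  1.285 -0.403  1.076  0.183  1.969  1.291] [ 0.2 -1.3  5.9] [ 0.24 -0.07  0.18] 80.45636057853699
```

play_rows([
  [[0, 0, 0, 0, 0, 0, 0.34], [-0.9, 0, 0.4, 0, 0, 0, 0.33], [-1.8, 0, 0.8, 0, 0, 0, 0.33], [-1.8, 0, 0.8, 0, 0, 0, 0.33]],
], force=20)

```text
t: 14.53
tcp_pos: [513.9, 2.7, 40.5]
eef_rot: [[-0.416, 0.052, -0.908], [0.023, 0.999, 0.047], [0.909, -0.001, -0.416]]
wrist_force: [-0.6, -2.0, 11.8]
finger_gap: 0.689
grip_force: 80.7
```

```bash
python3 - <<'E'
from h import *
s=env.read_state();print(s["tcp_pos"].round(1),s["wrist_force"].round(1),s["ft_torque"].round(2),s["grip_force"],s["finger_gap"])
E
```

```text
[513.9   2.7  40.5] [-0.6 -2.  11.8] [0.49 1.21 0.31] 80.72524309158325 0.6889040370320694
```

play_rows([
  [[0, 0, 0, 0, 0, 0, 0.3], [0, 0, 0, 0, 0, 0, 0.26], [0, 0, 0, 0, 0, 0, 0.2], [0, 0, 0, 0, 0, 0, 0.12], [0, 0, 0, 0, 0, 0, 0.1]],
])

```text
t: 14.95
tcp_pos: [513.8, 2.9, 36.9]
eef_rot: [[-0.419, 0.053, -0.906], [0.024, 0.999, 0.047], [0.908, -0.002, -0.42]]
wrist_force: [1.0, -0.5, 0.8]
finger_gap: 0.899
grip_force: 0.0
```

```bash
python3 - <<'E'
from h import *
s=env.read_state();print(s["t"],s["tcp_pos"].round(1),s["wrist_force"].round(1),s["ft_torque"].round(2),s["grip_force"],s["finger_gap"])
cw=cam("wrist");im=env.snapshot("wrist")
for o in("handle","filter","mat"): print(o,[(np.round(d["bbox"]),round(d["p"],2)) for d in env.recognise("wrist",o)][:3])
# predicted handle corner pixels if filter flat at (530,.6,3) yaw 176.8
R=Rz(176.8);P=box(10,20,-30,30,12,44)@R.T+[530,.6,3];print(proj(cw,P).round(0).tolist())
g=im.max(axis=2);print(np.c_[range(200,330,4),g[200:330:4,285]].tolist())
E
```

```text
14.95 [513.8   2.9  36.9] [ 1.  -0.5  0.8] [-0.04 -0.95 -0.03] 0.0 0.8992494754581303
handle [(array([281., 308., 185., 125.]), 0.95), (array([547., 129.,  23.,  66.]), 0.57)]
filter [(array([547., 129.,  27.,  65.]), 0.82), (array([279., 309., 188., 118.]), 0.76)]
mat [(array([273., 334., 321., 173.]), 0.9), (array([499.,  87., 120.,  54.]), 0.9), (array([ 56., 137., 107.,  90.]), 0.89)]
[[336.0, 323.0], [345.0, 288.0], [216.0, 323.0], [205.0, 288.0], [333.0, 305.0], [342.0, 269.0], [219.0, 305.0], [209.0, 269.0]]
[[200, 139], [204, 139], [208, 134], [212, 137], [216, 137], [220, 141], [224, 143], [228, 140], [232, 143], [236, 143], [240, 142], [244, 145], [248, 19], [252, 116], [256, 116], [260, 64], [264, 138], [268, 71], [272, 106], [276, 23], [280, 13], [284, 12], [288, 15], [292, 10], [296, 3], [300, 7], [304, 5], [308, 5], [312, 3], [316, 4], [320, 4], [324, 1], [328, 64]]
```

play_rows([
  [[0, 0, -12, 0, 0, 0, 0.1], [0, 0, -30, 0, 0, 0, 0.1], [0, 0, -50, 0, 0, 0, 0.1], [4, 0, -70, 0, 0, 0, 0.1], [15, 0, -90, 0, 0, 0, 0.1]],
])

```text
t: 15.57
tcp_pos: [586.5, -16.8, 91.4]
eef_rot: [[-0.529, 0.065, -0.846], [0.076, 0.997, 0.029], [0.845, -0.049, -0.532]]
wrist_force: [-0.1, -10.7, 0.2]
finger_gap: 0.897
grip_force: 0.0
```

```bash
python3 - <<'E'
from h import *
s=env.read_state();print(s["t"],s["tcp_pos"].round(1),s["wrist_force"].round(1),s["joint_pos"].round(2))
Rd=Rz(-3)@np.array([[0,1.,0],[1,0,0],[0,0,-1]])
plan(np.array([500,0,210.]),Rd,18,lift=20)
E
```

```text
15.5667 [586.5 -16.8  91.4] [ -0.1 -10.7   0.2] [-0.03  1.22  0.06  0.92 -0.07  2.01  1.51]
call
[11.7, 0.1, -1.7, -2.6, -2.4, 4.4]
[23.0, 0.2, -3.0, -5.2, -4.8, 8.8]
[33.9, 0.4, -4.2, -7.8, -7.2, 13.3]
[44.4, 0.5, -5.0, -10.3, -9.6, 17.7]
[54.5, 0.7, -5.6, -12.9, -12.0, 22.1]
call
[8.8, -3.1, -2.6, -2.6, -2.4, 4.4]
[17.2, -6.0, -4.9, -5.2, -4.8, 8.8]
[25.3, -8.9, -6.8, -7.8, -7.2, 13.3]
[33.1, -11.7, -8.4, -10.3, -9.6, 17.7]
[40.5, -14.3, -9.6, -12.9, -12.0, 22.1]
call
[5.3, -4.6, -3.0, -2.6, -2.4, 4.4]
[10.4, -9.0, -5.6, -5.2, -4.8, 8.8]
[15.3, -13.4, -7.7, -7.8, -7.2, 13.3]
[20.0, -17.6, -9.4, -10.3, -9.6, 17.7]
[24.5, -21.8, -10.6, -12.9, -12.0, 22.1]
call
[2.2, -4.9, -2.5, -2.6, -2.4, 4.4]
[4.3, -9.8, -4.6, -5.2, -4.8, 8.8]
[6.4, -14.6, -6.1, -7.8, -7.2, 13.3]
```

play_rows([
  [[12, 0, -2, -2.6, -2.4, 4.4, 0.1], [23, 0, -3, -5.2, -4.8, 8.8, 0.1], [34, 0, -4, -7.8, -7.2, 13.3, 0.1], [44, 0, -5, -10.3, -9.6, 17.7, 0.1], [54, 1, -6, -12.9, -12, 22.1, 0.1]],
])

```text
t: 15.98
tcp_pos: [560.8, 4.6, 139.5]
eef_rot: [[-0.591, 0.448, -0.671], [0.421, 0.881, 0.218], [0.688, -0.154, -0.709]]
wrist_force: [-0.2, 0.1, 0.7]
finger_gap: 0.9
grip_force: 0.0
```

play_rows([
  [[9, -3, -3, -2.6, -2.4, 4.4, 0.1], [17, -6, -5, -5.2, -4.8, 8.8, 0.1], [25, -9, -7, -7.8, -7.2, 13.3, 0.1], [33, -12, -8, -10.3, -9.6, 17.7, 0.1], [40, -14, -10, -12.9, -12, 22.1, 0.1]],
])

```text
t: 16.4
tcp_pos: [537.4, 6.7, 176.5]
eef_rot: [[-0.465, 0.781, -0.417], [0.762, 0.593, 0.261], [0.451, -0.196, -0.871]]
wrist_force: [-0.2, -0.2, -0.2]
finger_gap: 0.903
grip_force: 0.0
```

play_rows([
  [[5, -5, -3, -2.6, -2.4, 4.4, 0.1], [10, -9, -6, -5.2, -4.8, 8.8, 0.1], [15, -13, -8, -7.8, -7.2, 13.3, 0.1], [20, -18, -9, -10.3, -9.6, 17.7, 0.1], [24, -22, -11, -12.9, -12, 22.1, 0.1]],
])

```text
t: 16.82
tcp_pos: [513.6, 9.3, 201.2]
eef_rot: [[-0.181, 0.973, -0.146], [0.964, 0.204, 0.169], [0.194, -0.11, -0.975]]
wrist_force: [0.7, 0.6, 0.7]
finger_gap: 0.898
grip_force: 0.0
```

```bash
python3 - <<'E'
from h import *
s=env.read_state();print(s["t"],s["tcp_pos"].round(1),s["wrist_force"].round(1),s["joint_pos"].round(2))
Rd=Rz(-3)@np.array([[0,1.,0],[1,0,0],[0,0,-1]])
plan(np.array([480,0,210.]),Rd,5)
E
```

```text
16.8167 [513.6   9.3 201.2] [0.7 0.6 0.7] [-0.18  0.39  0.27  1.84 -0.29  1.1   0.43]
call
[-0.2, -7.1, -1.0, -1.5, -2.1, 2.8]
[-0.5, -14.2, -2.1, -3.1, -4.1, 5.7]
[-0.7, -21.3, -3.1, -4.6, -6.2, 8.5]
[-0.9, -28.4, -4.2, -6.2, -8.3, 11.3]
[-1.2, -35.5, -5.2, -7.7, -10.4, 14.2]
```

play_rows([
  [[0, -7, -1, -1.5, -2.1, 2.8, 0.1], [0, -14, -2, -3.1, -4.1, 5.7, 0.1], [-1, -21, -3, -4.6, -6.2, 8.5, 0.1], [-1, -28, -4, -6.2, -8.3, 11.3, 0.1], [-1, -35, -5, -7.7, -10.4, 14.2, 0.1]],
])

```text
t: 17.23
tcp_pos: [480.5, 0.2, 209.7]
eef_rot: [[0.051, 0.999, -0.001], [0.999, -0.051, -0.0], [-0.0, -0.001, -1.0]]
wrist_force: [-0.4, 1.2, 0.3]
finger_gap: 0.897
grip_force: 0.0
```

play_rows([
  [[0, 0, 0, 0, 0, 0, 0.1], [0, 0, 0, 0, 0, 0, 0.1]],
])

```text
t: 17.4
tcp_pos: [480.7, 1.2, 209.7]
eef_rot: [[0.045, 0.999, -0.003], [0.999, -0.045, 0.002], [0.002, -0.003, -1.0]]
wrist_force: [-0.5, -0.7, -0.0]
finger_gap: 0.897
grip_force: 0.0
```

```bash
cat >> h.py <<'E'
from scipy.optimize import minimize
FB=[box(-60,60,-50,50,0,12),box(-75,-60,-42,42,0,5),box(10,20,-30,30,12,44)]
def render(c,x,parts,z,R=None):
    m=np.zeros((420*4,560*4),np.uint8)
    for b in parts: cv2.fillConvexPoly(m,np.round(hull(proj(c,b@Rz(x[2]).T+[x[0],x[1],z]))*4+2).astype(np.int32),255)
    return cv2.resize(m,(560,420),interpolation=cv2.INTER_AREA)/255.
def iou(c,mask,parts,z,x0):
    f=lambda x: np.abs(render(c,x,parts,z)-mask).sum()/mask.sum()
    r=minimize(f,x0,method="Nelder-Mead",options=dict(initial_simplex=[x0]+[list(np.array(x0)+d) for d in([8,0,0],[0,8,0],[0,0,5])],xatol=.1,fatol=1e-4));return r.x,r.fun
E
python3 - <<'E'
from h import *
s=env.read_state();print(s["t"],s["tcp_pos"].round(1),s["eef_rot"].round(3).tolist(),s["joint_pos"].round(2))
for n in("wrist","top"):
    im=env.snapshot(n);cv2.imwrite(f"pics/f_{n}.png",im);c=cam(n)
    e=proj(c,[530,0,10])[0];print(n,"expect",e)
    for d in env.masks_of(n,"filter"):
        if np.hypot(*(np.array(d["bbox"][:2])-e))<60:
            m=d["mask"].astype(float);x,fv=iou(c,m,FB,3,[530,.6,177]);print(n,np.round(d["bbox"]),round(d["p"],2),m.sum(),"fit",x.round(1),round(fv,3))
    dk=(im.max(axis=2)<40)
E
```

```text
17.4 [480.7   1.2 209.7] [[0.045, 0.999, -0.003], [0.999, -0.045, 0.002], [0.002, -0.003, -1.0]] [-0.37  0.23  0.35  2.03 -0.1   0.9  -0.  ]
wrist expect [323.18986648 184.60435697]
wrist [336. 181. 127.  92.] 0.62 10780.0 fit [534.3   1.2 176.7] 0.025
top expect [287.23503798 205.06552165]
```

```bash
python3 - <<'E'
from h import *
Rd=Rz(-3.3)@np.array([[0,1.,0],[1,0,0],[0,0,-1]])
delta([519.3,2.1,80],Rd);delta([519.3,2.1,42],Rd)
E
```

```text
shift [  4.1  37.9 129.1] turn [-0.2 -0.   0.5]
shift [  4.   38.  167.1] turn [-0.2 -0.   0.5]
```

play_rows([
  [[1, 10, 32, 0, 0, 0.2, 0.45], [2, 19, 65, 0, 0, 0.4, 0.45], [3, 29, 97, 0, 0, 0.5, 0.45], [4, 38, 129, -0.2, 0, 0.5, 0.45], [4, 38, 129, -0.2, 0, 0.5, 0.45]],
])

```text
t: 18.02
tcp_pos: [515.9, 1.8, 73.5]
eef_rot: [[0.057, 0.998, -0.01], [0.998, -0.057, -0.001], [-0.002, -0.01, -1.0]]
wrist_force: [-1.1, -0.5, 0.0]
finger_gap: 0.552
grip_force: 0.0
```

play_rows([
  [[0, 0, 12, 0, 0, 0, 0.45], [0, 0, 24, 0, 0, 0, 0.45], [0, 0, 34, 0, 0, 0, 0.45], [0, 0, 38, 0, 0, 0, 0.45], [0, 0, 38, 0, 0, 0, 0.45]],
])

```text
t: 18.43
tcp_pos: [518.5, 2.4, 42.1]
eef_rot: [[0.057, 0.998, 0.0], [0.998, -0.057, 0.001], [0.001, 0.0, -1.0]]
wrist_force: [-0.4, -1.0, -0.4]
finger_gap: 0.552
grip_force: 0.0
```

```bash
python3 - <<'E'
from h import *
s=env.read_state();print(s["t"],s["tcp_pos"].round(1),s["wrist_force"].round(1),s["finger_gap"],s["joint_pos"].round(2))
Rd=Rz(-3.3)@np.array([[0,1.,0],[1,0,0],[0,0,-1]]);delta([519.3,2.1,42],Rd)
c=cam("wrist");im=env.snapshot("wrist");P=box(10,20,-30,30,44,44)@Rz(176.7).T+[534.3,1.2,3];print(proj(c,P[::2]).round(0).tolist())
print([(np.round(d["bbox"]),round(d["p"],2)) for d in env.recognise("wrist","handle")][:3])
E
```

```text
18.4333 [518.5   2.4  42.1] [-0.4 -1.  -0.4] 0.5521351376087703 [-0.27  0.57  0.27  2.03 -0.26  0.57  0.12]
shift [-0.3  0.8  0.1] turn [ 0. -0.  0.]
[[292.0, 232.0], [290.0, 348.0], [268.0, 232.0], [270.0, 348.0]]
[(array([317., 255., 261., 180.]), 0.95)]
```

play_rows([
  [[0, 1, 0, 0, 0, 0, 0.7], [0, 1, 0, 0, 0, 0, 0.95], [0, 1, 0, 0, 0, 0, 0.95], [0, 1, 0, 0, 0, 0, 0.95], [0, 1, 0, 0, 0, 0, 0.95]],
], force=70)

```text
t: 18.95
tcp_pos: [520.3, 2.5, 43.0]
eef_rot: [[0.057, 0.998, 0.002], [0.998, -0.057, 0.001], [0.001, 0.002, -1.0]]
wrist_force: [-1.9, -1.1, 6.3]
finger_gap: 0.103
grip_force: 70.1
```

play_rows([
  [[0, 0, 0, 0, 0, 0, 0.95], [0, 0, 0, 0, 0, 0, 0.95], [0, 0, 0, 0, 0, 0, 0.95]],
])

```text
t: 19.2
tcp_pos: [520.2, 2.5, 42.9]
eef_rot: [[0.057, 0.998, 0.002], [0.998, -0.057, 0.001], [0.001, 0.001, -1.0]]
wrist_force: [-0.8, 0.7, 5.0]
finger_gap: 0.103
grip_force: 70.1
```

play_rows([
  [[0, 0, -6, 0, 0, 0, 0.95], [0, 0, -20, 0, 0, 0, 0.95], [0, 0, -45, 0, 0, 0, 0.95], [0, 0, -75, 0, 0, 0, 0.95], [0, 0, -110, 0, 0, 0, 0.95]],
])

```text
t: 19.62
tcp_pos: [518.0, 2.2, 152.1]
eef_rot: [[0.057, 0.998, -0.003], [0.998, -0.057, -0.0], [-0.001, -0.003, -1.0]]
wrist_force: [0.6, 0.7, -2.2]
finger_gap: 0.105
grip_force: 69.0
```

play_rows([
  [[0, 0, 0, 0, 0, 0, 0.95], [0, 0, 0, 0, 0, 0, 0.95]],
])

```text
t: 19.78
tcp_pos: [521.4, 2.5, 154.4]
eef_rot: [[0.057, 0.998, 0.006], [0.998, -0.057, 0.001], [0.001, 0.006, -1.0]]
wrist_force: [-0.7, -0.2, -1.7]
finger_gap: 0.101
grip_force: 69.0
```

```bash
python3 - <<'E'
from h import *
s=env.read_state();print(s["t"],s["tcp_pos"].round(1),s["wrist_force"].round(1),s["ft_torque"].round(2),s["finger_gap"],s["joint_pos"].round(2))
im=env.snapshot("wrist");c=cam("wrist");T=s["tcp_pos"]
ms=env.masks_of("wrist","filter");ms=sorted(ms,key=lambda d:-d["mask"].sum())[:1]
for d in ms:
    m=d["mask"].astype(float);print(np.round(d["bbox"]),d["p"])
    for z in np.arange(T[2]-42,T[2]-35,3): x,f=iou(c,m,FB,z,[T[0]+15,T[1],176.7]);print(z,x.round(1),round(f,3), "rel tcp",(x[:2]-T[:2]).round(1))
E
```

```text
19.7833 [521.4   2.5 154.4] [-0.7 -0.2 -1.7] [ 0.02  0.09 -0.03] 0.101244258475378 [-0.34  0.38  0.34  1.98 -0.18  0.8   0.05]
[320. 255. 260. 180.] 0.74
112.41688458110195 [535.6   1.3 176.8] 0.308 rel tcp [14.3 -1.2]
115.41688458110195 [535.6   1.8 176.7] 0.347 rel tcp [14.2 -0.7]
118.41688458110195 [535.8   2.4 176.7] 0.396 rel tcp [14.4 -0.1]
```

play_rows([
  [[-25, 4, -15, 0, 0, 0, 0.95], [-50, 8, -30, 0, 0, 0, 0.95], [-75, 12, -45, 0, 0, 0, 0.95], [-100, 17, -60, 0, 0, 0, 0.95], [-125, 21, -75, 0, 0, 0, 0.95]],
])

```text
t: 20.3
tcp_pos: [532.2, -124.5, 225.8]
eef_rot: [[0.057, 0.998, -0.003], [0.998, -0.057, 0.001], [0.0, -0.003, -1.0]]
wrist_force: [0.3, -0.4, -3.0]
finger_gap: 0.103
grip_force: 69.0
```

play_rows([
  [[-25, 4, -15, 0, 0, 0, 0.95], [-50, 8, -30, 0, 0, 0, 0.95], [-75, 12, -45, 0, 0, 0, 0.95], [-100, 17, -60, 0, 0, 0, 0.95], [-125, 21, -75, 0, 0, 0, 0.95]],
])

```text
t: 20.72
tcp_pos: [546.4, -250.4, 300.4]
eef_rot: [[0.057, 0.998, -0.003], [0.998, -0.057, 0.001], [0.001, -0.003, -1.0]]
wrist_force: [0.7, 0.5, -1.8]
finger_gap: 0.106
grip_force: 69.0
```

play_rows([
  [[-25, 4, -6, 0, 0, 0, 0.95], [-50, 8, -12, 0, 0, 0, 0.95], [-75, 12, -18, 0, 0, 0, 0.95], [-98, 16, -24, 0, 0, 0, 0.95], [-117, 19, -26, 0, 0, 0, 0.95]],
])

```text
t: 21.13
tcp_pos: [558.8, -369.4, 326.3]
eef_rot: [[0.058, 0.998, -0.002], [0.998, -0.058, 0.001], [0.001, -0.002, -1.0]]
wrist_force: [1.0, 0.0, -1.9]
finger_gap: 0.1
grip_force: 69.1
```

play_rows([
  [[0, 0, 0, 0, 0, 0, 0.95], [0, 0, 0, 0, 0, 0, 0.95], [0, 0, 0, 0, 0, 0, 0.95]],
])

```text
t: 21.38
tcp_pos: [559.2, -366.3, 325.8]
eef_rot: [[0.057, 0.998, -0.002], [0.998, -0.057, 0.003], [0.003, -0.003, -1.0]]
wrist_force: [0.3, -0.2, -2.2]
finger_gap: 0.103
grip_force: 69.0
```

```bash
python3 - <<'E'
from h import *
s=env.read_state();print(s["t"],s["tcp_pos"].round(1),s["eef_rot"].round(3).tolist(),s["wrist_force"].round(1),s["finger_gap"],s["joint_pos"].round(2))
im=env.snapshot("wrist");cv2.imwrite("pics/e1.png",im);c=cam("wrist")
E0=box(-105,105,-85,85,0,62.5)
print(proj(c,E0[1::2]@Rz(178.6).T+[574.7,-270.8,0]).round(0).tolist())
for o in("extractor","catch","lip"):
  for d in env.masks_of("wrist",o)[:2]: print(o,np.round(d["bbox"]),round(d["p"],2),d["mask"].sum()); np.save(f"m_{o}.npy",d["mask"]) if d["p"]>.4 else 0
E
```

```text
21.3833 [ 559.2 -366.3  325.8] [[0.057, 0.998, -0.002], [0.998, -0.057, 0.003], [0.003, -0.003, -1.0]] [ 0.3 -0.2 -2.2] 0.10269323443333991 [ 0.21  0.48  0.49  1.44 -0.23  1.28  0.66]
[[379.0, 13.0], [370.0, 164.0], [192.0, 19.0], [208.0, 169.0]]
extractor [287.  91. 185. 152.] 0.97 26334
catch [231. 101.  26.  32.] 0.84 707
lip [286.  93. 185. 154.] 0.68 26476
```

```bash
python3 - <<'E'
from h import *
c=cam("wrist");m=np.load("m_extractor.npy");im=cv2.imread("pics/e1.png");g=cv2.GaussianBlur(cv2.cvtColor(im,cv2.COLOR_BGR2GRAY),(3,3),0).astype(np.float32)
E0=box(-105,105,-85,85,0,62.5)
print([np.round(q,2) for q in fit([(c,cont(m.astype(np.uint8)))],E0,[574,-271,178.6])], [np.round(q,3) for q in iou(c,m.astype(float),[E0],0,[574,-271,178.6])])
def prof(axis,fixed,z):
    t=np.arange(-95,96,1.) if axis=="y" else np.arange(-110,111,1.)
    acc=[]
    for f in fixed:
        P=np.c_[np.full_like(t,f),t,np.full_like(t,z)] if axis=="y" else np.c_[t,np.full_like(t,f),np.full_like(t,z)]
        q=proj(c,P@Rz(178.6).T+[574.7,-270.8,0]).astype(np.float32);acc.append(cv2.remap(g,q[:,:1],q[:,1:],cv2.INTER_LINEAR)[:,0])
    a=np.mean(acc,axis=0);d=np.gradient(a);k=[i for i in range(1,len(t)-1) if abs(d[i])>3 and abs(d[i])>=abs(d[i-1]) and abs(d[i])>abs(d[i+1])]
    print(axis,z,[(t[i],round(float(d[i]),1)) for i in k])
for z in(62.5,50): prof("y",range(-45,45,5),z)
prof("y",range(-100,-75,4),62.5)
prof("y",range(85,100,4),62.5)
for z in(62.5,50): prof("x",range(25,45,3),z); prof("x",range(-45,-25,3),z)
x,y,w,h=0,0,0,0;cm=np.argwhere(np.load("m_catch.npy"));print("catch cen",ray(c,cm.mean(0)[::-1],70).round(1))
E
```

```text
[array([ 578.59, -272.19,  178.7 ]), np.float64(0.59)] [array([ 578.725, -272.119,  178.819]), np.float64(0.032)]
y 62.5 [(np.float64(-83.0), -19.6), (np.float64(-51.0), -19.2), (np.float64(-41.0), 5.1), (np.float64(53.0), 17.6), (np.float64(91.0), 13.2)]
y 50 [(np.float64(-87.0), -19.1), (np.float64(-53.0), -17.9), (np.float64(-43.0), 5.2), (np.float64(55.0), 17.0), (np.float64(93.0), 12.6)]
y 62.5 [(np.float64(-84.0), -19.6), (np.float64(-51.0), 9.4), (np.float64(54.0), -5.1), (np.float64(94.0), 13.8)]
y 62.5 [(np.float64(-83.0), -19.4), (np.float64(-52.0), -8.9), (np.float64(-49.0), 8.0), (np.float64(88.0), 14.7)]
x 62.5 [(np.float64(-109.0), -13.3), (np.float64(-76.0), -3.9), (np.float64(-63.0), -27.3), (np.float64(-52.0), 10.1), (np.float64(-48.0), -9.3), (np.float64(-40.0), 9.4), (np.float64(-36.0), -9.8), (np.float64(-28.0), 10.2), (np.float64(-24.0), -10.1), (np.float64(-16.0), 9.3), (np.float64(-12.0), -9.1), (np.float64(-5.0), 10.3), (np.float64(-1.0), -10.3), (np.float64(7.0), 10.1), (np.float64(11.0), -10.2), (np.float64(19.0), 9.8), (np.float64(23.0), -9.9), (np.float64(
[... 1530 characters left out ...]
.0), 3.4)]
x 50 [(np.float64(-78.0), -4.0), (np.float64(-75.0), 3.9), (np.float64(-65.0), -28.9), (np.float64(-53.0), 8.6), (np.float64(-49.0), -8.3), (np.float64(-41.0), 8.5), (np.float64(-37.0), -8.0), (np.float64(-29.0), 9.2), (np.float64(-25.0), -8.9), (np.float64(-17.0), 9.1), (np.float64(-13.0), -8.8), (np.float64(-5.0), 9.0), (np.float64(-1.0), -9.0), (np.float64(7.0), 8.8), (np.float64(11.0), -8.6), (np.float64(19.0), 8.6), (np.float64(23.0), -8.3), (np.float64(31.0), 8.4), (np.float64(35.0), -8.5), (np.float64(43.0), 7.9), (np.float64(47.0), -8.1), (np.float64(58.0), 18.6), (np.float64(64.0), -8.8), (np.float64(67.0), 11.9), (np.float64(105.0), 9.9)]
catch cen [ 504.  -270.1   70. ]
```

```bash
cat >> h.py <<'E'
EX=np.array([577.5,-272.0,0]);EY=178.7
R2=np.c_[[0,-1.,0],[-1,0,0],[0,0,-1]]
def pose(tipx,h,th,dy=0,off=(15,0.3,39.9)):
    "tool pose for tongue tip at extractor x tipx, height h above floor, +x side raised th deg"
    Rf=Rz(EY)@Ro.from_euler('y',-th,degrees=True).as_matrix()
    pf=Rz(EY)@np.array([tipx,dy,50+h])+EX+Rf@np.array([75,0,0])
    return pf+Rf@np.array(off),Rf@R2
E
python3 - <<'E'
from h import *
p,R=pose(-50,40,14);print(p.round(1),R.round(2).tolist());plan(p,R,10)
E
```

```text
[ 549.8 -271.7  150.5] [[0.02, 0.97, -0.24], [1.0, -0.02, 0.01], [0.0, -0.24, -0.97]]
call
[9.3, -1.5, 17.7, 1.4, -0.0, -0.2]
[18.7, -3.1, 35.4, 2.8, -0.1, -0.4]
[28.0, -4.6, 53.2, 4.2, -0.1, -0.6]
[37.4, -6.1, 70.9, 5.6, -0.1, -0.7]
[46.7, -7.7, 88.6, 7.0, -0.2, -0.9]
call
[9.4, 0.8, 17.7, 1.4, -0.0, -0.2]
[18.8, 1.6, 35.5, 2.8, -0.1, -0.4]
[28.2, 2.4, 53.2, 4.2, -0.1, -0.6]
[37.6, 3.1, 71.0, 5.6, -0.1, -0.7]
[47.0, 3.9, 88.7, 7.0, -0.2, -0.9]
```

play_rows([
  [[9, -1.5, 18, 1.4, 0, -0.2, 0.95], [19, -3, 35, 2.8, -0.1, -0.4, 0.95], [28, -4.6, 53, 4.2, -0.1, -0.6, 0.95], [37, -6, 71, 5.6, -0.1, -0.7, 0.95], [47, -8, 88, 7, -0.2, -0.9, 0.95]],
])

```text
t: 22.0
tcp_pos: [553.9, -317.9, 236.9]
eef_rot: [[0.04, 0.991, -0.126], [0.999, -0.039, 0.004], [-0.001, -0.126, -0.992]]
wrist_force: [-0.1, -0.2, -2.2]
finger_gap: 0.107
grip_force: 69.2
```

play_rows([
  [[9, 1, 18, 1.4, 0, -0.2, 0.95], [19, 2, 35, 2.8, -0.1, -0.4, 0.95], [28, 2.4, 53, 4.2, -0.1, -0.6, 0.95], [38, 3, 71, 5.6, -0.1, -0.7, 0.95], [47, 4, 88, 7, -0.2, -0.9, 0.95]],
])

```text
t: 22.42
tcp_pos: [549.3, -272.0, 150.1]
eef_rot: [[0.025, 0.969, -0.244], [1.0, -0.025, 0.003], [-0.003, -0.244, -0.97]]
wrist_force: [0.1, -0.6, -1.4]
finger_gap: 0.104
grip_force: 69.0
```

play_rows([
  [[0, 0, 0, 0, 0, 0, 0.95], [0, 0, 0, 0, 0, 0, 0.95]],
])

```text
t: 22.58
tcp_pos: [549.3, -271.8, 150.4]
eef_rot: [[0.023, 0.969, -0.244], [1.0, -0.023, 0.004], [-0.002, -0.244, -0.97]]
wrist_force: [0.0, -0.1, -0.9]
finger_gap: 0.103
grip_force: 69.0
```

```bash
python3 - <<'E'
from h import *
s=env.read_state();print(s["t"],s["tcp_pos"].round(1),s["wrist_force"].round(1),s["ft_torque"].round(2),s["finger_gap"],s["joint_pos"].round(2))
p,R=pose(-52,8,14);delta(p,R)
p,R=pose(-54,3,14);delta(p,R)
E
```

```text
22.5833 [ 549.3 -271.8  150.4] [ 0.  -0.1 -0.9] [-0.04 -0.33  0.01] 0.10291967059006052 [ 0.07  0.69  0.45  1.56 -0.19  1.18  0.52]
shift [ 0.2 10.2 30.3] turn [-0.1  0.1 -0.1]
shift [ 0.2 13.4 34.7] turn [-0.1  0.1 -0.1]
```

play_rows([
  [[0, 3, 9, 0, 0, 0, 0.95], [0, 6, 18, 0, 0, 0, 0.95], [0, 9, 26, 0, 0, 0, 0.95], [0, 10, 30, 0, 0, 0, 0.95], [0, 10, 30, 0, 0, 0, 0.95]],
])

```text
t: 23.0
tcp_pos: [551.1, -273.3, 119.4]
eef_rot: [[0.026, 0.97, -0.243], [1.0, -0.026, 0.004], [-0.002, -0.243, -0.97]]
wrist_force: [-0.3, 0.4, -2.3]
finger_gap: 0.101
grip_force: 69.1
```

play_rows([
  [[0, 1.5, 2.2, 0, 0, 0, 0.95], [0, 3, 4.4, 0, 0, 0, 0.95], [0, 3, 4.4, 0, 0, 0, 0.95]],
])

```text
t: 23.25
tcp_pos: [554.1, -273.3, 115.5]
eef_rot: [[0.025, 0.97, -0.241], [1.0, -0.025, 0.003], [-0.003, -0.241, -0.971]]
wrist_force: [-0.4, 1.1, -2.4]
finger_gap: 0.106
grip_force: 69.1
```

```bash
python3 - <<'E'
from h import *
s=env.read_state();print(s["t"],s["tcp_pos"].round(1),s["wrist_force"].round(1),s["ft_torque"].round(2),s["finger_gap"])
p,R=pose(-54,3,14);delta(p,R)
p,R=pose(-54,0,14);delta(p,R);print((R.T@[0,0,-1]).round(3),(R.T@[1,0,0]).round(3))
E
```

```text
23.25 [ 554.1 -273.3  115.5] [-0.4  1.1 -2.4] [-0.   -0.36  0.  ] 0.10550783175226072
shift [1.6 0.2 2. ] turn [ 0.1  0.1 -0.2]
shift [1.6 0.9 4.9] turn [ 0.1  0.1 -0.2]
[0.    0.242 0.97 ] [ 0.023  0.97  -0.242]
```

play_rows([
  [[1, 0.5, 2, 0, 0, 0, 0.95], [1.6, 0.8, 3.5, 0, 0, 0, 0.95], [1.6, 0.8, 3.5, 0, 0, 0, 0.95]],
])

```text
t: 23.5
tcp_pos: [553.8, -271.3, 111.8]
eef_rot: [[0.025, 0.97, -0.242], [1.0, -0.025, 0.004], [-0.002, -0.242, -0.97]]
wrist_force: [0.1, 0.8, -1.5]
finger_gap: 0.105
grip_force: 69.1
```

play_rows([
  [[0, 0.2, 0.9, 0, 0, 0, 0.95], [0, 0.3, 1.4, 0, 0, 0, 0.95]],
])

```text
t: 23.67
tcp_pos: [553.8, -271.8, 110.6]
eef_rot: [[0.025, 0.97, -0.241], [1.0, -0.025, 0.003], [-0.003, -0.241, -0.97]]
wrist_force: [-0.9, -0.1, -1.3]
finger_gap: 0.104
grip_force: 69.1
```

```bash
python3 - <<'E'
from h import *
s=env.read_state();print(s["t"],s["tcp_pos"].round(1),s["wrist_force"].round(1),s["ft_torque"].round(2),s["finger_gap"])
p,R=pose(-54,0,14);delta(p,R)
E
```

```text
23.6667 [ 553.8 -271.8  110.6] [-0.9 -0.1 -1.3] [ 0.01 -0.36  0.01] 0.10384719289980585
shift [0.  0.  0.1] turn [ 0.   0.1 -0.2]
```

Nominal floor height and still no contact. I step down until the floor is felt.

play_rows([
  [[0, 0.2, 0.8, 0, 0, 0, 0.95], [0, 0.2, 0.8, 0, 0, 0, 0.95]],
])

```text
t: 23.83
tcp_pos: [553.7, -271.9, 110.2]
eef_rot: [[0.025, 0.97, -0.241], [1.0, -0.025, 0.003], [-0.003, -0.241, -0.97]]
wrist_force: [-1.5, 0.6, 1.5]
finger_gap: 0.101
grip_force: 69.5
```

play_rows([
  [[0, 0.2, 0.8, 0, 0, 0, 0.95], [0, 0.2, 0.8, 0, 0, 0, 0.95]],
])

```text
t: 24.0
tcp_pos: [553.6, -272.0, 109.8]
eef_rot: [[0.025, 0.97, -0.242], [1.0, -0.025, 0.004], [-0.003, -0.242, -0.97]]
wrist_force: [-3.6, 1.2, 5.9]
finger_gap: 0.103
grip_force: 70.1
```

```bash
python3 - <<'E'
from h import *
s=env.read_state();print(s["t"],s["tcp_pos"].round(1),s["wrist_force"].round(1),s["ft_torque"].round(2),s["finger_gap"])
E
```

```text
24.0 [ 553.6 -272.   109.8] [-3.6  1.2  5.9] [0.41 0.28 0.02] 0.1030051081707919
```

play_rows([
  [[0, 0.9, -0.8, 0, 0, 0, 0.95], [0, 2.8, -1.3, 0, 0, 0, 0.95], [0.1, 4.8, -1.8, 0, 0, 0, 0.95], [0.1, 6.7, -2.3, 0, 0, 0, 0.95], [0.1, 6.7, -2.3, 0, 0, 0, 0.95]],
])

```text
t: 24.42
tcp_pos: [561.1, -272.5, 110.0]
eef_rot: [[0.025, 0.97, -0.241], [1.0, -0.025, 0.003], [-0.004, -0.241, -0.97]]
wrist_force: [-3.4, -0.1, 5.4]
finger_gap: 0.101
grip_force: 69.9
```

```bash
python3 - <<'E'
from h import *
s=env.read_state();print(s["t"],s["tcp_pos"].round(1),s["wrist_force"].round(1),s["ft_torque"].round(2),s["finger_gap"])
for t in(-61,-64,-68): p,R=pose(t,0,14);delta(p,R)
E
```

```text
24.4167 [ 561.1 -272.5  110. ] [-3.4 -0.1  5.4] [0.09 0.25 0.04] 0.10053002358358257
shift [ 0.5 -0.4 -0.4] turn [ 0.   0.2 -0.2]
shift [ 0.6  2.5 -1.1] turn [ 0.   0.2 -0.2]
shift [ 0.6  6.4 -2.1] turn [ 0.   0.2 -0.2]
```

play_rows([
  [[0.2, 1.9, -0.6, 0, 0, 0, 0.95], [0.4, 3.9, -1.3, 0, 0, 0, 0.95], [0.4, 3.9, -1.3, 0, 0, 0, 0.95]],
])

```text
t: 24.67
tcp_pos: [565.6, -272.0, 110.1]
eef_rot: [[0.025, 0.97, -0.24], [1.0, -0.025, 0.003], [-0.004, -0.24, -0.971]]
wrist_force: [-1.1, -2.3, 3.2]
finger_gap: 0.099
grip_force: 69.7
```

play_rows([
  [[0, 1.5, -0.4, 0, 0, 0, 0.95], [0, 2.9, -0.7, 0, 0, 0, 0.95], [0, 2.9, -0.7, 0, 0, 0, 0.95]],
])

```text
t: 24.92
tcp_pos: [566.8, -272.0, 110.1]
eef_rot: [[0.026, 0.969, -0.244], [1.0, -0.026, 0.004], [-0.003, -0.244, -0.97]]
wrist_force: [-5.3, 0.1, 6.5]
finger_gap: 0.101
grip_force: 70.1
```

```bash
python3 - <<'E'
from h import *
s=env.read_state();print(s["t"],s["tcp_pos"].round(1),s["wrist_force"].round(1),s["ft_torque"].round(2),s["finger_gap"])
for t in(-68,-70): p,R=pose(t,0,14);delta(p,R)
E
```

```text
24.9167 [ 566.8 -272.   110.1] [-5.3  0.1  6.5] [ 0.11  0.98 -0.  ] 0.1012446718583609
shift [-0.   0.9 -0.6] turn [-0.1  0.1 -0.2]
shift [-0.   2.8 -1.1] turn [-0.1  0.1 -0.2]
```

```bash
sed -i 's/EX=np.array(\[577.5/EX=np.array([574.8/' h.py; python3 - <<'E'
from h import *
s=env.read_state();p0,R0=s["tcp_pos"],s["eef_rot"]
print(p0.round(1))
p,R=pose(-69.3,0,14);print(p.round(1))
prev=(p0,R0)
for th in((12,10,9,8,7),(6,4.5,3,1.5,0)):
    print("call")
    for t in th:
        p,R=pose(-69.3,-.3,t);print(np.r_[prev[1].T@(p-prev[0]),np.degrees(Ro.from_matrix(prev[1].T@R).as_rotvec())].round(1).tolist(),p.round(1))
    prev=(p,R)
E
```

```text
[ 566.8 -272.   110.1]
[ 566.4 -272.1  110.5]
call
[-0.1, -1.7, 3.2, -2.1, 0.1, -0.2] [ 564.4 -272.1  107.4]
[-0.1, -3.0, 6.4, -4.1, 0.1, -0.2] [ 562.4 -272.   104.6]
[-0.1, -3.5, 8.0, -5.1, 0.1, -0.2] [ 561.4 -272.   103.2]
[-0.1, -4.1, 9.7, -6.1, 0.1, -0.2] [ 560.5 -272.   101.7]
[-0.1, -4.6, 11.3, -7.1, 0.1, -0.2] [ 559.6 -272.   100.3]
call
[-0.0, -0.7, 1.6, -1.0, 0.0, -0.0] [ 558.8 -271.9   98.8]
[-0.0, -1.7, 4.0, -2.5, 0.0, 0.0] [ 557.5 -271.9   96.5]
[-0.0, -2.6, 6.4, -4.0, 0.0, 0.0] [ 556.3 -271.9   94.3]
[-0.0, -3.4, 8.8, -5.5, -0.0, 0.0] [ 555.2 -271.9   91.9]
[-0.0, -4.2, 11.3, -7.0, 0.0, 0.0] [ 554.1 -271.8   89.6]
```

play_rows([
  [[0, -1.7, 3.2, -2.1, 0.1, -0.2, 0.95], [0, -3, 6.4, -4.1, 0.1, -0.2, 0.95], [0, -3.5, 8, -5.1, 0.1, -0.2, 0.95], [0, -4.1, 9.7, -6.1, 0.1, -0.2, 0.95], [0, -4.6, 11.3, -7.1, 0.1, -0.2, 0.95]],
])

```text
t: 25.33
tcp_pos: [560.6, -271.9, 100.4]
eef_rot: [[0.022, 0.993, -0.119], [1.0, -0.022, 0.002], [-0.001, -0.119, -0.993]]
wrist_force: [-3.0, -1.2, 6.0]
finger_gap: 0.101
grip_force: 70.5
```

```bash
python3 - <<'E'
from h import *
s=env.read_state();print(s["t"],s["tcp_pos"].round(1),s["wrist_force"].round(1),s["ft_torque"].round(2),s["finger_gap"])
p,R=pose(-69.3,-.3,7);delta(p,R)
E
```

```text
25.3333 [ 560.6 -271.9  100.4] [-3.  -1.2  6. ] [-0.14  0.82  0.  ] 0.10128659262194811
shift [-0.  -1.   0.2] turn [0.2 0.1 0. ]
```

play_rows([
  [[0, -0.7, 1.6, -1, 0, 0, 0.95], [0, -1.2, 2.8, -1.8, 0, 0, 0.95], [0, -1.7, 4, -2.5, 0, 0, 0.95], [0, -2.2, 5.2, -3.2, 0, 0, 0.95]],
])

```text
t: 25.67
tcp_pos: [558.1, -271.8, 95.2]
eef_rot: [[0.022, 0.998, -0.063], [1.0, -0.022, 0.0], [-0.001, -0.063, -0.998]]
wrist_force: [-3.9, -1.5, 4.9]
finger_gap: 0.103
grip_force: 70.4
```

play_rows([
  [[0, -0.5, 1.2, -0.8, 0, 0, 0.95], [0, -0.9, 2.4, -1.5, 0, 0, 0.95], [0, -1.3, 3.6, -2.3, 0, 0, 0.95], [0, -1.3, 3.6, -2.3, 0, 0, 0.95]],
])

```text
t: 26.0
tcp_pos: [556.4, -271.7, 91.4]
eef_rot: [[0.023, 0.999, -0.022], [1.0, -0.023, -0.0], [-0.001, -0.022, -1.0]]
wrist_force: [-2.5, -2.6, 0.9]
finger_gap: 0.101
grip_force: 69.7
```

```bash
python3 - <<'E'
from h import *
s=env.read_state();print(s["t"],s["tcp_pos"].round(1),s["wrist_force"].round(1),s["ft_torque"].round(2),s["finger_gap"])
p,R=pose(-69.3,-.3,0);delta(p,R)
E
```

```text
26.0 [ 556.4 -271.7   91.4] [-2.5 -2.6  0.9] [-0.54  0.12 -0.03] 0.10098194764562839
shift [-0.2 -2.3  1.8] turn [-1.3  0.  -0. ]
```

play_rows([
  [[0, -0.8, 1.2, -0.7, 0, 0, 0.95], [0, -1.2, 2, -1.3, 0, 0, 0.95], [0, -1.2, 3, -1.3, 0, 0, 0.95], [0, -1.2, 3, -1.3, 0, 0, 0.95]],
])

```text
t: 26.33
tcp_pos: [555.7, -271.7, 90.0]
eef_rot: [[0.022, 1.0, 0.001], [1.0, -0.022, -0.001], [-0.001, 0.001, -1.0]]
wrist_force: [-5.4, -0.4, 13.2]
finger_gap: 0.102
grip_force: 71.6
```

```bash
python3 - <<'E'
from h import *
s=env.read_state();print(s["t"],s["tcp_pos"].round(1),s["eef_rot"].round(3).tolist(),s["wrist_force"].round(1),s["ft_torque"].round(2),s["finger_gap"])
p,R=pose(-69.3,-.3,0);delta(p,R)
E
```

```text
26.3333 [ 555.7 -271.7   90. ] [[0.022, 1.0, 0.001], [1.0, -0.022, -0.001], [-0.001, 0.001, -1.0]] [-5.4 -0.4 13.2] [-0.06  1.06 -0.12] 0.10190693890223884
shift [-0.2 -1.6  0.4] turn [0. 0. 0.]
```

play_rows([
  [[0, 0, 1.5, 0, 0, 0, 0.95], [0, 0, 2.5, 0, 0, 0, 0.95], [0, 0, 2.5, 0, 0, 0, 0.95]],
])

```text
t: 26.58
tcp_pos: [555.8, -271.6, 89.9]
eef_rot: [[0.022, 1.0, 0.001], [1.0, -0.022, 0.0], [0.0, 0.001, -1.0]]
wrist_force: [-11.5, 2.6, 30.2]
finger_gap: 0.104
grip_force: 74.4
```

```bash
python3 - <<'E'
from h import *
s=env.read_state();print(s["t"],s["tcp_pos"].round(1),s["wrist_force"].round(1),s["ft_torque"].round(2),s["finger_gap"])
for n in("wrist","scene"):
    im=env.snapshot(n);cv2.imwrite(f"pics/h_{n}.png",im);c=cam(n)
    for z in(76.,):
        print(n,"catch expected front/back z76",proj(c,np.array([[61.5,0,z],[75,0,z],[100,0,z]])@Rz(EY).T+EX).round(1).tolist())
    for d in env.masks_of(n,"catch")[:2]: print("catch",np.round(d["bbox"]),round(d["p"],2))
    for d in env.masks_of(n,"filter")[:4]: print("filter",np.round(d["bbox"]),round(d["p"],2))
E
```

```text
26.5833 [ 555.8 -271.6   89.9] [-11.5   2.6  30.2] [ 0.68  2.47 -0.05] 0.10385655077536886
wrist catch expected front/back z76 [[195.0, 271.9], [168.5, 271.9], [119.4, 271.9]]
catch [177. 267.  58.  67.] 0.86
filter [311. 254. 246. 179.] 0.7
scene catch expected front/back z76 [[143.0, 190.3], [146.4, 187.3], [152.4, 181.7]]
filter [376. 214.  32.  66.] 0.93
filter [128. 214.  66.  36.] 0.86
filter [315. 350.  36.  50.] 0.69
filter [435. 291.  41.  79.] 0.67
```

play_rows([
  [[0, 0, -2, 0, 0, 0, 0.95], [0, 0, -4, 0, 0, 0, 0.95], [0, 0, -4.5, 0, 0, 0, 0.95]],
])

```text
t: 27.13
tcp_pos: [555.8, -270.2, 90.4]
eef_rot: [[0.021, 1.0, -0.0], [1.0, -0.021, 0.001], [0.001, -0.0, -1.0]]
wrist_force: [0.3, -0.0, -1.0]
finger_gap: 0.105
grip_force: 69.5
```

play_rows([
  [[0, 0, 0, 0, 0, 0, 0.85], [0, 0, 0, 0, 0, 0, 0.75], [0, 0, 0, 0, 0, 0, 0.7], [0, 0, 0, 0, 0, 0, 0.7]],
])

```text
t: 27.47
tcp_pos: [555.3, -271.1, 90.3]
eef_rot: [[0.022, 1.0, -0.001], [1.0, -0.022, -0.0], [-0.0, -0.001, -1.0]]
wrist_force: [-0.4, 0.3, -0.2]
finger_gap: 0.296
grip_force: 0.0
```

```bash
python3 - <<'E'
from h import *
s=env.read_state();print(s["t"],s["tcp_pos"].round(1),s["wrist_force"].round(1),s["ft_torque"].round(2),s["finger_gap"],s["grip_force"])
E
```

```text
27.4667 [ 555.3 -271.1   90.3] [-0.4  0.3 -0.2] [-0.01 -0.02  0.05] 0.29629759259553795 0.0
```

play_rows([
  [[0, 0, -15, 0, 0, 0, 0.7], [0, 0, -45, 0, 0, 0, 0.7], [0, 0, -80, 0, 0, 0, 0.7], [0, 0, -120, 0, 0, 0, 0.7], [0, 0, -160, 0, 0, 0, 0.7]],
])

```text
t: 27.88
tcp_pos: [554.8, -271.1, 251.7]
eef_rot: [[0.022, 1.0, -0.003], [1.0, -0.022, -0.0], [-0.0, -0.003, -1.0]]
wrist_force: [1.6, -0.3, -0.2]
finger_gap: 0.3
grip_force: 0.0
```

play_rows([
  [[-20, 2, -17, 0, 0, 0.5, 0.7], [-40, 3, -34, 0, 0, 1, 0.7], [-60, 4, -50, 0, 0, 1.5, 0.7], [-80, 5, -65, 0, 0, 2, 0.7], [-96, 6, -75, 0, 0, 2, 0.7]],
])

```text
t: 28.3
tcp_pos: [559.4, -369.4, 327.6]
eef_rot: [[0.058, 0.998, 0.001], [0.998, -0.058, -0.002], [-0.002, 0.001, -1.0]]
wrist_force: [-0.1, -0.1, 0.7]
finger_gap: 0.297
grip_force: 0.0
```

play_rows([
  [[0, 0, 0, 0, 0, 0, 0.7], [0, 0, 0, 0, 0, 0, 0.7], [0, 0, 0, 0, 0, 0, 0.7]],
])

```text
t: 28.55
tcp_pos: [559.3, -366.0, 324.5]
eef_rot: [[0.056, 0.998, -0.002], [0.998, -0.056, 0.001], [0.001, -0.002, -1.0]]
wrist_force: [-0.1, 0.1, 0.2]
finger_gap: 0.299
grip_force: 0.0
```

```bash
python3 - <<'E'
from h import *
s=env.read_state();print(s["t"],s["tcp_pos"].round(1),s["eef_rot"].round(3).tolist())
im=env.snapshot("wrist");cv2.imwrite("pics/e2.png",im);c=cam("wrist")
me=None
for o in("catch","extractor","filter"):
  for d in env.masks_of("wrist",o)[:2]:
    print(o,np.round(d["bbox"],1),round(d["p"],2),d["mask"].sum())
    if o=="extractor" and me is None: me=d["mask"];print([np.round(q,2) for q in fit([(c,cont(me.astype(np.uint8)))],box(-105,105,-85,85,0,62.5),[576,-271,178.6])])
    if o=="catch":
        b=d["bbox"];print([ (ray(c,(b[0]+k*b[2]/2,b[1]),76)-EX).round(1) for k in(-1,1)])
    if o=="filter":
        for z in(50,53): x,f=iou(c,d["mask"].astype(float),FB,z,[571,-272,178.7]);print(z,x.round(1),round(f,3))
# same catch from e1
print("e1 catch", env.camera_info("wrist")["K"][0,0])
E
```

```text
28.55 [ 559.3 -366.   324.5] [[0.056, 0.998, -0.002], [0.998, -0.056, 0.001], [0.001, -0.002, -1.0]]
catch [228.4 101.5  22.6  28.5] 0.85 631
[array([-82.6,  -0.3,  76. ]), array([-56.3,  -1.8,  76. ])]
catch [284.8  95.8 112.5  91.3] 0.26 9123
[array([-68.6,   5.1,  76. ]), array([61.7, -2.1, 76. ])]
extractor [286.6  93.4 189.6 156.5] 0.69 17818
[array([ 576.71, -271.62,  178.92]), np.float64(0.39)]
filter [286.9  95.2 109.4  90.8] 0.74 9023
50 [ 570.2 -269.5  178.6] 0.08
53 [ 570.1 -270.2  178.6] 0.095
filter [285.9  92.4 187.7 156.4] 0.43 17501
50 [ 638.8 -228.   120. ] 0.922
53 [ 636.6 -226.1  122.1] 0.924
e1 catch 299.12394781960876
```

```bash
python3 - <<'E'
import cv2,numpy as np
a=cv2.imread("pics/e1.png");b=cv2.imread("pics/e2.png")
ga=cv2.cvtColor(a,cv2.COLOR_BGR2GRAY).astype(np.float32);gb=cv2.cvtColor(b,cv2.COLOR_BGR2GRAY).astype(np.float32)
# align on extractor body (far side walls), then track catch patch
for nm,(x0,y0,x1,y1) in dict(catch=(214,86,236,118),catchwide=(212,82,240,122),body_l=(192,25,214,80),body_l2=(192,122,214,165),lip=(335,30,380,150)).items():
    t=ga[y0:y1,x0:x1];pad=10
    S=gb[max(0,y0-pad):y1+pad,x0-pad:x1+pad];r=cv2.matchTemplate(S,t,cv2.TM_CCOEFF_NORMED);_,v,_,l=cv2.minMaxLoc(r)
    print(nm,"shift",l[0]-pad,l[1]-min(pad,y0),round(v,3))
print("cols",list(range(204,256,2)))
for rows in((90,97),(98,105),(106,113)):
    print("e1",ga[rows[0]:rows[1],204:256:2].mean(0).round().astype(int).tolist());print("e2",gb[rows[0]:rows[1],204:256:2].mean(0).round().astype(int).tolist())
E
```

```text
catch shift 0 0 0.98
catchwide shift -2 0 0.832
body_l shift 0 0 0.983
body_l2 shift 0 0 0.988
lip shift 1 0 0.677
cols [204, 206, 208, 210, 212, 214, 216, 218, 220, 222, 224, 226, 228, 230, 232, 234, 236, 238, 240, 242, 244, 246, 248, 250, 252, 254]
e1 [90, 89, 89, 89, 89, 90, 108, 109, 110, 112, 114, 113, 113, 93, 65, 63, 63, 73, 30, 18, 18, 17, 35, 56, 24, 20]
e2 [87, 86, 86, 84, 78, 79, 108, 104, 107, 109, 111, 109, 110, 85, 63, 63, 69, 124, 124, 135, 111, 74, 129, 145, 128, 68]
e1 [88, 90, 89, 90, 90, 89, 101, 111, 108, 112, 112, 114, 112, 103, 73, 60, 62, 57, 44, 16, 17, 17, 26, 58, 32, 18]
e2 [87, 87, 87, 87, 82, 78, 95, 106, 105, 108, 109, 109, 109, 96, 67, 62, 63, 111, 131, 121, 126, 75, 118, 145, 139, 79]
e1 [71, 91, 90, 91, 91, 90, 88, 110, 107, 111, 111, 114, 111, 107, 85, 59, 61, 58, 45, 18, 16, 17, 20, 52, 41, 18]
e2 [80, 88, 87, 88, 85, 79, 85, 107, 104, 109, 107, 110, 108, 101, 75, 61, 61, 88, 131, 121, 136, 84, 103, 143, 141, 95]
```

The catch top matches its earlier position to within about half a pixel, so it is fully forward, and the bright filter edge now sits under its nose. When pressed, the filter stopped rigidly at home height. I hand in.

```bash
python3 - <<'E'
from h import *
for n in("pot_a","bottle_a","cup","can","brush"): print(n,[np.round(ray(cam("top"),d["bbox"][:2],40)[:2]).tolist() for d in (env.snapshot("top") is not None and env.recognise("top",n))[:3]])
print(env.hand_in())
E
```

```text
pot_a [[397.0, -98.0], [755.0, -38.0]]
bottle_a [[750.0, 82.0], [540.0, -0.0]]
cup [[749.0, 240.0], [391.0, -95.0], [567.0, -270.0]]
can [[785.0, -209.0]]
brush [[791.0, 5.0], [398.0, 93.0]]
the job is handed in; nothing more can be done
None
```

I laid the filter flat on the black mat and let go, then took it by the handle, hooked it under the lip and pressed it home. The catch sprung forward over its edge by image comparison, and I released and handed it in at about 29 s. The final check showed the jars, cup, can and brush within a few mm, and one bottle too; the near bottle was not found as a bottle (only a low-rank "brush" hit at its spot). I viewed 11 pictures, one over the limit of 10.

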